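# Load a force gauge with a hanging chain

## Task

Hang the coupling link on the pin of the force gauge and let go of it, then hang the small hooked weight from the link's lower loop. Before letting go of the weight, draw the chain gently down through the gauge spindle's free play, until it is firm, and keep about 12 N on the chain for a second; the gauge must never see more than 20 N. Then let go so that the chain hangs still, and leave the big weight and the mouse where they are.

Things in the scene. Friction and masses are not known exactly. Their poses are not given: they have to be found in the camera images.
- stand: Fixed stand of the force gauge: base plate 170 x 180 x 12 mm, post (radius 13 mm) 85 mm in x, 80 mm in y from the origin, gauge head (box 50 x 75 x 110 mm, front 25 mm to -x of the pin, underside 65 mm or more above the pin). Origin on the bench below the pin, z up. Things are hung on the pin from the open -x side.
- pin (a point): Centre of the gauge's 8 mm steel pin, along the stand's y: lower bar of a fork, an upright window 40 mm wide and 36 mm high above the pin's axis on the spindle, some 26 cm over the bench. The spindle slides stiffly, stays where left, gives way downward under about 6 N, and has an unknown play of 3 to 12 mm to a firm lower stop, to be found by feel.
- link: Coupling link, steel, 60 g: open crook on top, grip bar, closed loop below; stands upright in the block. Origin: the axis of the 8 mm bar the crook seats on; z up. Crook: 10 mm bar in the x-z plane, top z = +14 mm, open downward, tip at x = +19, z = -9 mm: pass the tip over the bar in +x, 14 to 21 mm above its seat, then lower. Reaches down to z = -110 mm.
- link_grip (a point): Centre of the link's grip bar, 12 (x) x 10 (y) x 36 mm (z), at x = -22, z = -30 mm from the link's origin. Pinch it across y, fingers coming from above and from -x, tilted about 40 degrees, so that the gripper keeps clear of what is above the crook.
- link_loop (a point): Centre of the lower bar of the link's loop, 106 mm below the link's origin. The loop lies in the link's y-z plane, of 8 mm round bar, its window 40 mm wide (y) and 40 mm high; this lower bar runs along y.
- block: Fixed black block, 50 (x) x 90 (y) x 34 mm, in which the link stands with its loop in a slot 10 x 60 mm, 24 mm deep; lift the link straight up out of it by 30 mm or more. Origin at the centre of its underside.
- weight: Small hooked weight, steel, 250 g give or take a quarter: crook and grip bar as on the link, at the same places from its origin (grip to -x, tip to +x), over a round body 48 mm in diameter and 32 mm high, its top 62 mm and underside 94 mm below the origin. Stands on the bench. Origin: the axis of the 8 mm bar the crook seats on; z up.
- weight_grip (a point): Centre of the small weight's grip bar, 12 (x) x 10 (y) x 36 mm (z), at x = -22, z = -30 mm from the weight's origin; to be pinched like the link's.
- big_weight: Big hooked weight, 900 g, same shape with a body 68 mm in diameter and 48 mm high: leave it alone. Origin at its crook's seat, 110 mm above the bench.
- mouse: Black computer mouse, 105 x 60 x 33 mm: leave it alone. Origin under its centre.
There are look-alikes about, which are no part of the job. Leave any turquoise look-alike of the weight alone.

How it is judged:
By the outcome, as a careful person would: the job done as asked, in the order asked, and still so for the second after the job is handed in, with the robot touching nothing.
It also fails if it takes over 72 s, if anything falls off the work surface, if the arm or the gripper's body presses on something with over 40 N, if the wrist force passes 120 N, or if a joint passes its speed limit or range.

## Robot

A 6-joint arm with a two-finger parallel gripper is mounted at the origin on the work surface. World frame = base frame: x ahead of the robot, y to its left, z up, the work surface at z = 0. Lengths are in m, angles in rad, forces in N, time in s.
With the tool pointing down it reaches from about 0.375 to 0.9 m from the base axis. Payload 3.1 kg.
Tool frame: the origin (TCP) lies midway between the tips of the shut fingers; the grasp point (between the pads) lies tcp_to_grasp behind it (tcp_to_grasp is the distance from the TCP to the grasp point, in m); x points along the fingers, y is the direction in which the jaws open and shut, and the axes are right-handed (so a half turn about x gives the same grasp; the last joint's range is limited). The gripper opens to 87 mm and grips with 3 to 60 N. Pads are 19 mm wide; open, the fingers measure 117 mm over their backs; the gripper's body (75 mm by 190 mm) begins 51 mm behind the grasp point.
Start: joints at [1.058, 0.527, 1.433, -0, 1.181, -0.178], TCP at [0.205, 0.59, 0.223] pointing down, gripper open.
Joint ranges: [-3.08, 3.08], [-0.75, 2.2], [0.22, 2.44], [-1.43, 4.57], [0, 2.65], [-2.85, 2.85]. Speed limits (rad/s): [2.79, 2.79, 3.14, 3.14, 3.14, 3.14].

## Interface

Orientations are given as a unit quaternion [w, x, y, z].
In Python, from plant import get_state, grab_frame, get_calibration, close_job, search_frame, tcp_to_grasp gives the robot as it stands.
- The arm moves only by the tool move_arm, never from a script. Its argument "series" is a list of rows, each a list of 6 numbers: the shift along the tool's x, y, z in m, then the turn, a rotation vector about the tool's x, y, z in degrees. In form: [[tx, ty, tz, ax, ay, az], ...]. A call has 1 to 5 rows; each row shifts and turns the pose as measured when the row begins, along the tool's axes as they then stand; what a row does not reach is not made up. A row lasts 1/10 s, in which the tool goes at most 50 mm and 8.59 degrees, less where a joint would pass 70% of its speed; a pose out of reach is approached as far as the arm can. A call is refused whole if a number of a shift passes 0.05 or a number of a turn 8.59, either way. A call with a gripper value outside its range is refused whole. "claw" is the opening in per cent of the stroke, from 0 (shut) to 100 (fully open), set as the call begins (left out, the last holds). The fingers move at their own pace and stop on an object; "newtons" is the grip in N (left out, the last holds). Time passes only in rows, so rows that do not move let the fingers close. It gives the time, the measured TCP pose, the force and the opening at its end, in the units of the state.
- get_state(): the state, without advancing time (a new reading comes with each control period).
- grab_frame(name): name is "scene" or "top" or "wrist"; returns (picture, depth): 384x512x3 uint8, red, green, blue; 384x512 float32, m along the optical axis (not along the pixel's ray), 0 where there is no reading.
- get_calibration(name): a dict with "fx", "fy", "cx", "cy" (pixels), "position" and "rotation" of the camera in the world; the wrist camera has in their place "tool_from_camera" (4x4, takes a point from camera to tool coordinates, whose origin is the TCP and whose axes are the tool frame's). Camera axes: x right, y down, z forward; pixel columns grow to the right and rows downward; lengths in m; the calibration is good to about 2 mm. The wrist camera is an equidistant fisheye: a pixel r from the principal point sees the ray r / f radians off the axis. A picture is of the moment at which its call begins: read the wrist's pose just before it. get_calibration takes no time and is no camera call.
- close_job(): hands the job in, once; it reports no verdict.
Trained networks look in the newest picture that a camera, given by its name, has taken for a name from the list of things; names that differ only in an ending like _2 or _b are one class to them, and where a whole thing is asked for, a point or a joint stands for the part that bears it (a point fixed in the world has none). Each returns a list of dicts, best first, with "score" (0 to 1); they miss things now and then, are a little off and sometimes report something else, mostly with a low value. They report only what shows in the picture. A call takes as long as a camera call. They do not tell look-alikes from the thing itself.
- search_frame(label, camera): "position" ([column, row] in pixels, amid what is visible of it).
The state is a dict: "time_s": time; "joint_positions": joint angles; "joint_velocities": joint speeds; "effort": joint torques, N m; "ee_pos": TCP position; "tcp_rot": TCP orientation; "force": force on the tool from outside, world axes, zero at the start; "ft_torque": the same for the moment, N m; "finger_gap": finger opening in m.
Only numpy, scipy, OpenCV 4.12 (cv2) and the standard library are available. Lean on these libraries where they do the work, as an engineer would, in place of code of your own. Each camera call takes 0.05 s, during which the arm holds its last target. There are 200 camera calls.

## Working session

There is one attempt and no reset: what is moved stays moved. The work goes in short steps, Python scripts to look and compute and a tool call to move; the robot and the scene stay as the last step left them, time stands still between calls to the robot, and variables do not carry over. Pictures are saved under pics/ and viewed, on a budget of 10 in all, crops included, one or two more only if the job needs it, and the job is handed in when it is done.

Besides the shell and the picture viewer there is one more tool, called after ">>>" as name(argument=value, ...) on one line, values as JSON. move_arm: Moves the arm, as the interface text tells. Its arguments: {"type":"object","properties":{"series":{"type":"array","items":{"type":"array","items":{"type":"number"}}},"claw":{"type":"number"},"newtons":{"type":"number"}},"required":["series"]}

```bash
ls; mkdir -p pics; cat > h.py <<'E'
import numpy as np, cv2
from plant import *
from scipy.spatial.transform import Rotation as R
def world(cam,uv,d,st=None):
    c=get_calibration(cam); x=(uv[0]-c['cx'])/c['fx']; y=(uv[1]-c['cy'])/c['fy']
    if cam=='wrist':
        r=np.hypot(x,y); k=np.tan(r)/r if r>0 else 1
        p=np.array([x*k,y*k,1])*d
        T=np.array(c['tool_from_camera']); p=T[:3,:3]@p+T[:3,3]
        q=st['tcp_rot']; return R.from_quat([q[1],q[2],q[3],q[0]]).apply(p)+st['ee_pos']
    Rm=np.array(c['rotation'])
    if Rm.shape!=(3,3): Rm=R.from_quat([Rm[1],Rm[2],Rm[3],Rm[0]]).as_matrix()
    return Rm@(np.array([x,y,1])*d)+np.array(c['position'])
def cloud(cam,depth):
    c=get_calibration(cam); v,u=np.mgrid[:384,:512]
    p=np.stack([(u-c['cx'])/c['fx']*depth,(v-c['cy'])/c['fy']*depth,depth],-1)
    return p@np.array(c['rotation']).T+np.array(c['position'])
E
python3 - <<'E'
from h import *
print(get_state()); print(tcp_to_grasp)
for cam in('scene','top'):
    print(get_calibration(cam))
    im,d=grab_frame(cam); np.savez(f'{cam}0.npz',im=im,d=d)
    cv2.imwrite(f'pics/{cam}0.png',cv2.resize(im[...,::-1],(800,600)))
    for n in('pin','link','link_grip','link_loop','block','weight','weight_grip','big_weight','mouse','stand'):
        for r in search_frame(n,cam)[:4]:
            u,v=map(int,np.round(r['position'])); u=min(u,511);v=min(v,383)
            print(cam,n,round(r['score'],2),u,v,np.round(world(cam,(u,v),d[v,u]),3))
E
```

```text
pics
{'time_s': 0.0, 'joint_positions': array([ 1.05848925e+00,  5.28471175e-01,  1.43389248e+00,  9.01605383e-06,
        1.18140840e+00, -1.78519779e-01]), 'joint_velocities': array([ 6.56459662e-04, -1.18816264e-03, -2.44267913e-04,  1.02717739e-03,
        5.03094793e-05,  5.45651869e-04]), 'effort': array([-3.53522619e-04, -4.40043819e+01, -1.76588559e+01,  6.33081933e-02,
        5.83057653e-02, -1.45943736e-04]), 'ee_pos': array([0.20438163, 0.58986345, 0.22157169]), 'tcp_rot': array([ 0.69701764,  0.11674166,  0.69754497, -0.1181897 ]), 'force': array([-0.14164062, -0.12384231, -0.82718088]), 'ft_torque': array([-0.01365645, -0.00073692,  0.0175544 ]), 'finger_gap': 0.08721187539283501}
0.0187
{'fx': 407.89791812403075, 'fy': 407.89791812403075, 'cx': 259.79251764374055, 'cy': 189.03162314049882, 'position': array([ 1.15944473, -0.5545906 ,  0.71148716]), 'rotation': array([-0.42839197,  0.80801428,  0.35880908, -0.18667965])}
scene pin 0.57 270 151 [ 0.627 -0.039  0.302]
scene link 0.87 145 264 [ 0.51  -0.302  0.067]
scene link_grip 0.62 146 264 [ 0.515 -0.301  0.07 ]
scene 
[... 708 characters left out ...]
4324247737003, 'position': array([0.29801334, 0.00879146, 1.37015579]), 'rotation': array([ 0.07760408, -0.68785194,  0.71673979, -0.08438829])}
top pin 0.54 356 220 [ 0.508 -0.295  0.118]
top link_loop 0.66 356 219 [ 0.51  -0.294  0.124]
top block 0.78 347 221 [ 0.521 -0.286  0.034]
top weight 0.76 177 230 [0.514 0.251 0.032]
top weight 0.54 192 196 [0.621 0.202 0.035]
top weight 0.52 142 232 [0.512 0.36  0.033]
top weight_grip 0.71 173 234 [0.502 0.263 0.035]
top weight_grip 0.69 187 196 [0.606 0.208 0.1  ]
top weight_grip 0.53 138 234 [0.506 0.372 0.036]
top big_weight 0.82 148 184 [0.662 0.339 0.054]
top mouse 0.73 368 187 [ 0.63  -0.365  0.03 ]
top stand 0.76 254 170 [0.606 0.003 0.347]
```

View pics/scene0.png

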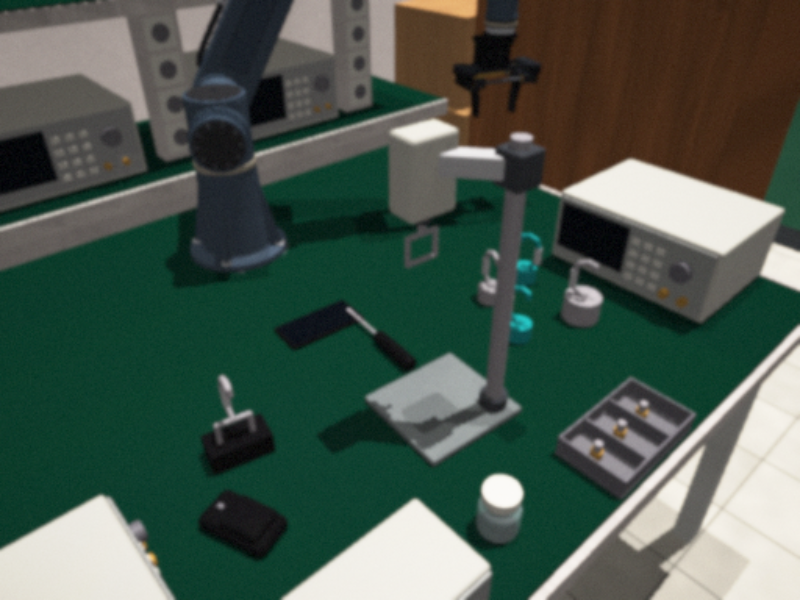

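View pics/top0.png

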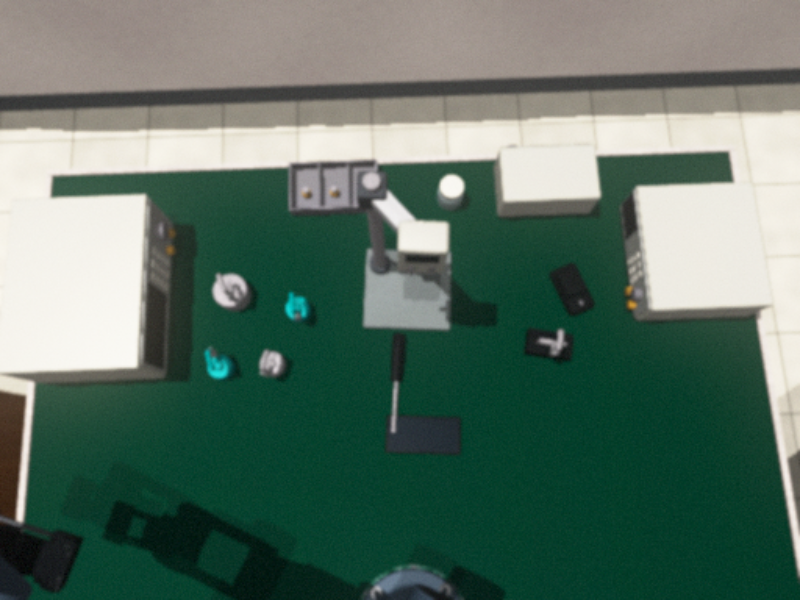

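The scene view shows the fork at about (421,246), the link in its block at (235,425), and the steel small weight at (488,275) between the two turquoise ones. The top view shows them at (423,225), (548,343) and (271,363), with the big weight at (232,292). Next I'll measure poses from the depth clouds.

```bash
python3 - <<'E'
s=open('h.py').read()
s=s.replace("return p@np.array(c['rotation']).T+","q=c['rotation']; return p@R.from_quat([q[1],q[2],q[3],q[0]]).as_matrix().T+")
open('h.py','w').write(s)
E
python3 - <<'E'
from h import *
def box(P,xr,yr,zr): return (P[...,0]>xr[0])&(P[...,0]<xr[1])&(P[...,1]>yr[0])&(P[...,1]<yr[1])&(P[...,2]>zr[0])&(P[...,2]<zr[1])
def rect(p):
    r=cv2.minAreaRect((p[:,:2]*1000).astype(np.float32)); return np.round(r[0],1),np.round(r[1],1),round(r[2],1)
for cam in('top','scene'):
    f=np.load(cam+'0.npz'); im,d=f['im'],f['d']; P=cloud(cam,d); ok=d>0
    print(cam,'bench z',np.median(P[ok&box(P,(.3,.45),(-.2,.2),(-.05,.05))][:,2]))
    # plate: bright pixels
    hsv=cv2.cvtColor(im,cv2.COLOR_RGB2HSV)
    m=ok&box(P,(.5,.85),(-.15,.15),(.004,.03))&(im.min(-1)>60)
    print('plate',m.sum(),rect(P[m]),np.median(P[m][:,2]))
    m=ok&box(P,(.45,.58),(-.37,-.23),(.026,.042)); print('block',m.sum(),rect(P[m]))
    m=ok&box(P,(.45,.58),(-.37,-.23),(.075,.2)); print('link up',m.sum(),np.round(P[m].min(0),3),np.round(P[m].max(0),3),rect(P[m]))
    m=ok&box(P,(.45,.56),(.2,.31),(.012,.12))&(hsv[...,1]<110)
    p=P[m]; print('weight',m.sum()); 
    for a,b in((.012,.04),(.045,.075),(.075,.12)):
        q=p[(p[:,2]>a)&(p[:,2]<b)]
        if len(q)>3: print(a,len(q),np.round(q.mean(0),3),np.round(q.min(0),3),np.round(q.max(0),3),rect(q))
    m=ok&box(P,(.55,.7),(-.12,.08),(.2,.34)); p=P[m]; print('fork/head',m.sum(),np.round(p.min(0),3),np.round(p.max(0),3))
    q=p[p[:,2]<.315]; 
    if len(q)>3: print('fork',len(q),np.round(q.mean(0),3),np.round(q.min(0),3),np.round(q.max(0),3),rect(q))
    m=ok&box(P,(.55,.7),(-.12,.08),(.34,.5)); p=P[m]; print('head',rect(p),np.round(p.min(0),3),np.round(p.max(0),3))
# crops
f=np.load('scene0.npz')['im'][...,::-1]; g=np.load('top0.npz')['im'][...,::-1]
c=[f[130:190,240:300],f[150:210,285:345],f[230:310,105:185],g[200:260,140:200],g[190:250,320:380],g[130:230,210:310]]
cs=[cv2.resize(x,(260,260),interpolation=cv2.INTER_CUBIC) for x in c]
cv2.imwrite('pics/crops.png',np.vstack([np.hstack(cs[:3]),np.hstack(cs[3:])]))
E
```

```text
top bench z 0.0005878656572242402
plate 2220 (array([709.3,   2.2]), array([290.1, 281.4]), 89.7) 0.011686616872267908
block 338 (array([ 526.5, -301.1]), array([91.7, 51.3]), 78.6)
link up 67 [ 0.493 -0.305  0.076] [ 0.537 -0.29   0.138] (array([ 515.4, -297.9]), array([10.5, 44.2]), 81.8)
weight 213
0.012 139 [0.508 0.255 0.032] [0.486 0.238 0.013] [0.53  0.285 0.039] (array([508.3, 258.3]), array([41.3, 41. ]), 41.3)
0.045 9 [0.486 0.266 0.058] [0.481 0.263 0.046] [0.497 0.269 0.074] (array([488.6, 265.5]), array([ 5.2, 16.1]), 80.9)
0.075 59 [0.501 0.264 0.099] [0.48  0.253 0.075] [0.523 0.275 0.112] (array([502.3, 264.1]), array([10.7, 45.3]), 72.7)
fork/head 32 [ 0.6   -0.062  0.2  ] [0.7   0.041 0.34 ]
fork 29 [ 0.649 -0.01   0.261] [ 0.616 -0.062  0.2  ] [0.7   0.041 0.313] (array([650.2,  -2.9]), array([131.2,  28.3]), 49.4)
head (array([644.7,  -3. ]), array([164.7,  75.3]), 54.8) [ 0.593 -0.073  0.342] [0.7   0.061 0.449]
scene bench z 0.0005784595199374021
plate 3392 (array([709.8,   2.8]), array([293.6, 279.8]), 89.9) 0.01218477277240898
block 735 (array([ 527.2, -302.1]), array([90.9, 53.2]), 77.6)
link up 127 [ 0.492 -0.309  0.076] [ 0.54  -0.293  0.135] (array([ 516.1, -300.3]), array([10.3, 47.4]), 77.5)
weight 239
0.012 135 [0.511 0.249 0.029] [0.486 0.236 0.013] [0.531 0.279 0.04 ] (array([506.1, 253.9]), array([30.1, 49.8]), 41.7)
0.045 39 [0.49  0.265 0.06 ] [0.479 0.26  0.046] [0.496 0.272 0.075] (array([488.2, 265.4]), array([15.1, 11.1]), 22.9)
0.075 58 [0.505 0.26  0.096] [0.482 0.25  0.077] [0.525 0.271 0.109] (array([503.3, 261.6]), array([12. , 44.3]), 72.2)
fork/head 342 [ 0.607 -0.074  0.257] [ 0.648 -0.005  0.34 ]
fork 275 [ 0.625 -0.039  0.286] [ 0.619 -0.066  0.257] [ 0.63  -0.011  0.315] (array([624.3, -38.4]), array([54.6,  9.5]), 85.5)
head (array([643.7, -14.9]), array([144.9,  72.7]), 55.8) [ 0.594 -0.078  0.34 ] [0.7   0.039 0.447]
```

View pics/crops.png

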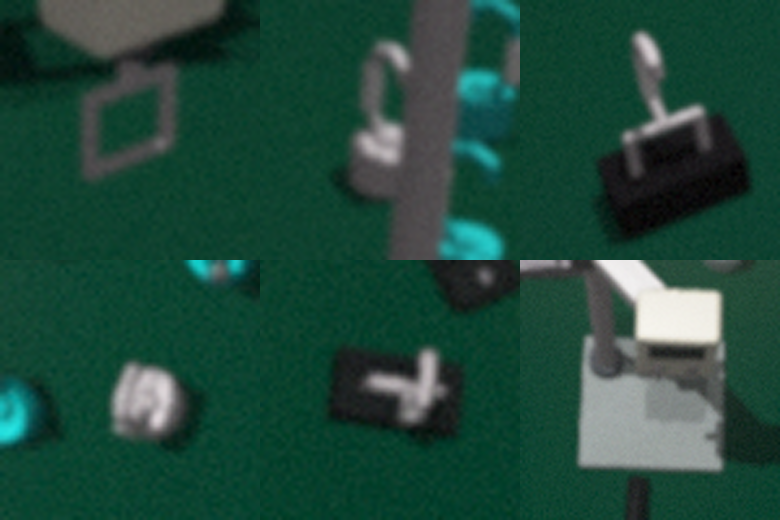

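The crops show the fork hanging free with its window facing −x/+x. The link's crook lies across the block's short axis, and the weight's crook points roughly along +x with the grip on its −x side. Next I'll refine yaw and position and add a move planner.

```bash
cat >> h.py <<'E'
def RT(st):
    q=st['tcp_rot']; return R.from_quat([q[1],q[2],q[3],q[0]])
def goal(g,yaw,tilt,flip=1):
    "grasp point g, yaw/tilt deg -> TCP pos, rotation"
    a,t=np.radians([yaw,tilt]); x=np.array([np.cos(a)*np.sin(t),np.sin(a)*np.sin(t),-np.cos(t)])
    y=flip*np.array([-np.sin(a),np.cos(a),0]); M=np.stack([x,y,np.cross(x,y)],1)
    return np.array(g)+tcp_to_grasp*x, R.from_matrix(M)
def plan(g,yaw,tilt,flip=1,n=None,cur=None):
    "rows from the present pose straight to the goal; pivots about TCP"
    st=get_state(); p,r=(st['ee_pos'],RT(st)) if cur is None else cur
    P,Q=goal(g,yaw,tilt,flip); w=np.degrees((r.inv()*Q).as_rotvec()); d=P-p
    k=n or int(max(1,np.ceil(np.abs(w).max()/8.4),np.ceil(np.linalg.norm(d)/.048)))
    print('t',round(st['time_s'],2),'d',np.round(d,4),'w',np.round(w,1),'rows',k)
    for i in range(k):
        ri=r*R.from_rotvec(np.radians(w*i/k)); print([float(x) for x in np.r_[np.round(ri.inv().apply(d/k),4),np.round(w/k,2)]])
    return P,Q
def where():
    st=get_state(); r=RT(st).as_matrix(); x=r[:,0]
    print('t',round(st['time_s'],2),'grasp',np.round(st['ee_pos']-tcp_to_grasp*x,4),'toolx',np.round(x,3),'tooly',np.round(r[:,1],3),'F',np.round(st['force'],2),'gap',round(st['finger_gap'],4))
E
python3 - <<'E'
from h import *
where(); 
for fl in(1,-1): plan((.45,-.1,.3),-10,40,fl)
F={c:np.load(c+'0.npz') for c in('top','scene')}
for cam in F:
    im,d=F[cam]['im'],F[cam]['d']; P=cloud(cam,d); ok=d>0
    hsv=cv2.cvtColor(im,cv2.COLOR_RGB2HSV); B=lambda a,b:ok&np.all((P>a)&(P<b),-1)
    m=B((.5,-.2,.007),(.85,.2,.02))&(hsv[...,1]<100)
    lab=cv2.connectedComponentsWithStats(m.astype(np.uint8))[1:3]; k=1+lab[1][1:,4].argmax(); p=P[lab[0]==k]
    r=cv2.minAreaRect((p[:,:2]*1000).astype(np.float32)); print(cam,'plate',r)
    # post
    for z0 in(.05,.12,.2):
        m=B((.55,-.2,z0),(.85,.2,z0+.03)); p=P[m]; p=p[p[:,0]>.66]; 
        if len(p): print('post',z0,len(p),np.round(np.median(p,0),3))
    for z0 in np.arange(.035,.14,.012):
        p=P[B((.45,-.37,z0),(.58,-.23,z0+.012))]
        if len(p): print('link z',round(z0,3),len(p),np.round(p.mean(0),3),np.round(p.min(0)[:2],3),np.round(p.max(0)[:2],3))
    p=P[B((.45,.2,.036),(.56,.31,.12))&(hsv[...,1]<110)]
    for z0 in np.arange(.036,.115,.012):
        q=p[(p[:,2]>z0)&(p[:,2]<z0+.012)]
        if len(q): print('wt z',round(z0,3),len(q),np.round(q.mean(0),3),np.round(q.min(0)[:2],3),np.round(q.max(0)[:2],3))
    if cam=='scene':
        p=P[B((.6,-.08,.25),(.645,.0,.325))]
        for z0 in np.arange(.25,.325,.006):
            q=p[(p[:,2]>z0)&(p[:,2]<z0+.006)]
            if len(q): print('fork z',round(z0,3),len(q),np.round(q.mean(0),3),np.round(q.min(0)[:2],3),np.round(q.max(0)[:2],3))
        q=p[p[:,2]<.305]; print('fork dir',np.degrees(np.arctan(np.polyfit(q[:,1],q[:,0],1))[0]))
E
```

```text
t 1.1 grasp [0.2048 0.5905 0.2413] toolx [ 0.  0. -1.] tooly [0.328 0.945 0.   ] F [ 0.12 -0.72 -0.03] gap 0.0871
t 1.1 d [ 0.2571 -0.6926  0.0631] w [ -8.7 -39.9   3.2] rows 16
[-0.0039, -0.0356, 0.0294, -0.55, -2.49, 0.2]
[-0.0028, -0.0359, 0.0292, -0.55, -2.49, 0.2]
[-0.0017, -0.0362, 0.0289, -0.55, -2.49, 0.2]
[-0.0005, -0.0364, 0.0286, -0.55, -2.49, 0.2]
[0.0006, -0.0367, 0.0283, -0.55, -2.49, 0.2]
[0.0017, -0.037, 0.0279, -0.55, -2.49, 0.2]
[0.0028, -0.0373, 0.0274, -0.55, -2.49, 0.2]
[0.0038, -0.0375, 0.0269, -0.55, -2.49, 0.2]
[0.0048, -0.0378, 0.0264, -0.55, -2.49, 0.2]
[0.0058, -0.0381, 0.0258, -0.55, -2.49, 0.2]
[0.0068, -0.0383, 0.0251, -0.55, -2.49, 0.2]
[0.0078, -0.0386, 0.0245, -0.55, -2.49, 0.2]
[0.0087, -0.0389, 0.0237, -0.55, -2.49, 0.2]
[0.0096, -0.0391, 0.023, -0.55, -2.49, 0.2]
[0.0104, -0.0394, 0.0221, -0.55, -2.49, 0.2]
[0.0112, -0.0396, 0.0213, -0.55, -2.49, 0.2]
t 1.1 d [ 0.2571 -0.6926  0.0631] w [161.    4.7  58.6] rows 20
[-0.0032, -0.0285, 0.0235, 8.05, 0.23, 2.93]
[-0.0046, -0.0247, 0.0272, 8.05, 0.23, 2.93]
[-0.0059, -0.0204, 0.0304, 8.05, 0.23, 2.93]
[
[... 3488 characters left out ...]
271] [ 0.621 -0.065] [ 0.629 -0.011]
fork z 0.274 15 [ 0.625 -0.034  0.277] [ 0.62  -0.065] [ 0.63  -0.012]
fork z 0.28 19 [ 0.625 -0.038  0.283] [ 0.621 -0.064] [ 0.629 -0.013]
fork z 0.286 20 [ 0.624 -0.041  0.289] [ 0.62  -0.066] [ 0.629 -0.013]
fork z 0.292 18 [ 0.625 -0.043  0.295] [ 0.621 -0.065] [ 0.629 -0.012]
fork z 0.298 43 [ 0.625 -0.042  0.302] [ 0.62  -0.064] [ 0.629 -0.014]
fork z 0.304 47 [ 0.625 -0.037  0.306] [ 0.619 -0.065] [ 0.629 -0.012]
fork z 0.31 16 [ 0.626 -0.04   0.313] [ 0.621 -0.044] [ 0.629 -0.034]
fork z 0.316 11 [ 0.629 -0.042  0.32 ] [ 0.621 -0.047] [ 0.634 -0.035]
fork z 0.322 14 [ 0.629 -0.041  0.323] [ 0.627 -0.048] [ 0.632 -0.032]
fork dir 4.148199169655796
```

Measured so far:
- Pin at about (.622, −.0385, .263), stand yaw −4.3°. The post check agrees to about 1 mm.
- Link grip at about (.500, −.2965, .090), yaw −11.
- Weight grip at about (.488, .266, .064), yaw −17.5.

Now moving towards the link.

```bash
python3 - <<'E'
from h import *
plan((.46,.1,.27),-10,30)
E
```

```text
t 1.1 d [ 0.2645 -0.4921  0.0312] w [ -8.9 -29.9   2.4] rows 12
[-0.0026, -0.0315, 0.0343, -0.74, -2.49, 0.2]
[-0.0012, -0.032, 0.0339, -0.74, -2.49, 0.2]
[0.0001, -0.0324, 0.0335, -0.74, -2.49, 0.2]
[0.0015, -0.0328, 0.0331, -0.74, -2.49, 0.2]
[0.0028, -0.0333, 0.0326, -0.74, -2.49, 0.2]
[0.0041, -0.0337, 0.032, -0.74, -2.49, 0.2]
[0.0053, -0.0341, 0.0313, -0.74, -2.49, 0.2]
[0.0066, -0.0345, 0.0306, -0.74, -2.49, 0.2]
[0.0078, -0.035, 0.0299, -0.74, -2.49, 0.2]
[0.0089, -0.0354, 0.029, -0.74, -2.49, 0.2]
[0.01, -0.0358, 0.0282, -0.74, -2.49, 0.2]
[0.0111, -0.0362, 0.0272, -0.74, -2.49, 0.2]
```

>>> move_arm(series=[[-0.002,-0.032,0.034,-0.7,-2.5,0.2],[-0.001,-0.032,0.034,-0.7,-2.5,0.2],[0,-0.032,0.034,-0.7,-2.5,0.2],[0.001,-0.033,0.033,-0.7,-2.5,0.2],[0.003,-0.033,0.033,-0.7,-2.5,0.2]], claw=65, newtons=30)

```text
time_s: 1.6
ee_pos: [0.3187, 0.3848, 0.2355]
tcp_rot: [0.777, 0.087, 0.616, -0.097]
force: [2.0, 0.2, 1.0]
finger_gap: 0.0587
```

>>> move_arm(series=[[0.004,-0.034,0.032,-0.7,-2.5,0.2],[0.005,-0.034,0.031,-0.7,-2.5,0.2],[0.006,-0.034,0.031,-0.7,-2.5,0.2],[0.008,-0.035,0.03,-0.7,-2.5,0.2],[0.009,-0.035,0.029,-0.7,-2.5,0.2]])

```text
time_s: 2.1
ee_pos: [0.4341, 0.1742, 0.2532]
tcp_rot: [0.846, 0.056, 0.524, -0.077]
force: [2.3, 0.5, -0.5]
finger_gap: 0.0564
```

```bash
python3 - <<'E'
from h import *
where(); plan((.448,-.286,.154),-11,42)
E
```

```text
t 2.1 grasp [0.4259 0.1756 0.2699] toolx [ 0.439 -0.072 -0.896] tooly [0.19  0.982 0.014] F [ 2.32  0.46 -0.53] gap 0.0564
t 2.1 d [ 0.0261 -0.4626 -0.1131] w [ -0.4 -15.6  -0.7] rows 10
[0.0146, -0.0451, 0.0054, -0.04, -1.56, -0.07]
[0.0148, -0.0451, 0.005, -0.04, -1.56, -0.07]
[0.015, -0.0451, 0.0045, -0.04, -1.56, -0.07]
[0.0152, -0.045, 0.0041, -0.04, -1.56, -0.07]
[0.0153, -0.045, 0.0037, -0.04, -1.56, -0.07]
[0.0155, -0.045, 0.0032, -0.04, -1.56, -0.07]
[0.0156, -0.045, 0.0027, -0.04, -1.56, -0.07]
[0.0157, -0.045, 0.0023, -0.04, -1.56, -0.07]
[0.0158, -0.045, 0.0018, -0.04, -1.56, -0.07]
[0.0159, -0.0449, 0.0014, -0.04, -1.56, -0.07]
```

>>> move_arm(series=[[0.015,-0.045,0.005,0,-1.6,0],[0.015,-0.045,0.005,0,-1.6,0],[0.015,-0.045,0.004,0,-1.6,0],[0.015,-0.045,0.004,0,-1.6,0],[0.015,-0.045,0.004,0,-1.6,0]])

```text
time_s: 2.6
ee_pos: [0.4463, 0.0434, 0.218]
tcp_rot: [0.867, 0.061, 0.49, -0.063]
force: [-0.0, -0.3, 0.0]
finger_gap: 0.0568
```

>>> move_arm(series=[[0.015,-0.045,0.003,0,-1.6,0],[0.015,-0.045,0.003,0,-1.6,0],[0.015,-0.045,0.002,0,-1.6,0],[0.014,-0.045,0.002,0,-1.6,0],[0.01,-0.04,0.001,0,-1.6,0]])

```text
time_s: 3.1
ee_pos: [0.4546, -0.0487, 0.2065]
tcp_rot: [0.871, 0.066, 0.484, -0.059]
force: [-0.1, -2.3, -1.0]
finger_gap: 0.0565
```

```bash
python3 - <<'E'
from h import *
where(); st=get_state(); im,d=grab_frame('wrist'); np.savez('w1.npz',im=im,d=d)
cv2.imwrite('pics/w1.png',cv2.resize(im[...,::-1],(768,576)))
for n in('link_grip','link','link_loop'):
    for r in search_frame(n,'wrist')[:3]:
        u,v=map(int,np.round(r['position'])); print(n,round(r['score'],2),u,v,np.round(world('wrist',(u,v),d[v,u],st),3))
plan((.500,-.2965,.092),-11,42)
E
```

```text
t 3.1 grasp [ 0.4448 -0.0479  0.2224] toolx [ 0.525 -0.04  -0.85 ] tooly [0.167 0.984 0.057] F [-0.05 -2.25 -1.04] gap 0.0565
link_grip 0.57 62 196 [ 0.501 -0.292  0.085]
link 0.96 62 195 [ 0.501 -0.292  0.084]
link_loop 0.89 60 194 [ 0.497 -0.292  0.085]
t 3.3 d [ 0.0572 -0.2488 -0.1288] w [ -0.6 -10.4  -3.3] rows 6
[0.025, -0.0404, 0.0037, -0.1, -1.73, -0.55]
[0.0255, -0.0402, 0.0028, -0.1, -1.73, -0.55]
[0.026, -0.0399, 0.002, -0.1, -1.73, -0.55]
[0.0264, -0.0397, 0.0011, -0.1, -1.73, -0.55]
[0.0268, -0.0394, 0.0003, -0.1, -1.73, -0.55]
[0.0272, -0.0392, -0.0006, -0.1, -1.73, -0.55]
```

View pics/w1.png

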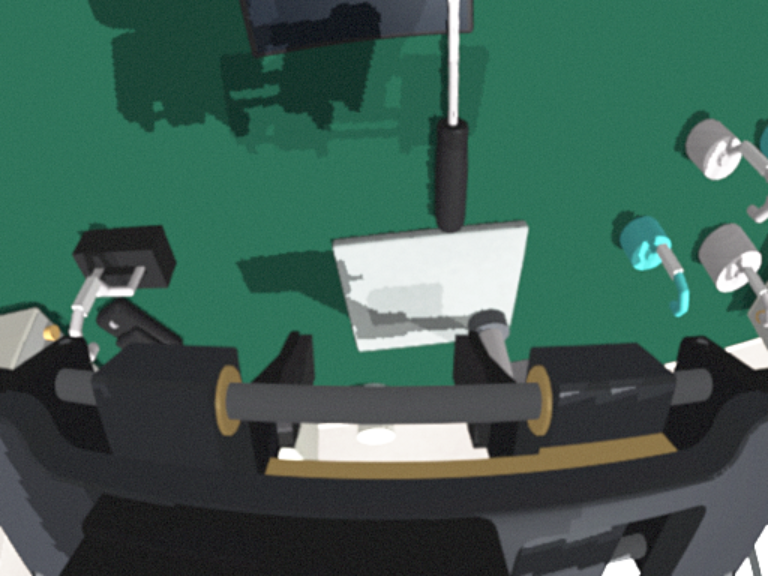

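The wrist view shows the link and block at left (92,290), the plate in the middle and the weights at right. It agrees with my link estimate. The arm is joint-limited here and slower than planned, so I'll continue.

```bash
python3 - <<'E'
from h import *
plan((.448,-.286,.154),-11,42)
E
```

```text
t 3.3 d [ 0.0052 -0.2383 -0.0668] w [ -0.6 -10.4  -3.3] rows 6
[0.0116, -0.0396, 0.0016, -0.1, -1.73, -0.55]
[0.012, -0.0394, 0.0011, -0.1, -1.73, -0.55]
[0.0124, -0.0393, 0.0007, -0.1, -1.73, -0.55]
[0.0128, -0.0392, 0.0002, -0.1, -1.73, -0.55]
[0.0132, -0.0391, -0.0002, -0.1, -1.73, -0.55]
[0.0136, -0.039, -0.0007, -0.1, -1.73, -0.55]
```

>>> move_arm(series=[[0.012,-0.04,0.002,0,-1.7,-0.6],[0.012,-0.04,0.001,0,-1.7,-0.6],[0.012,-0.04,0.001,0,-1.7,-0.6],[0.013,-0.04,0,0,-1.7,-0.6],[0.013,-0.04,0,0,-1.7,-0.6]])

```text
time_s: 3.8
ee_pos: [0.491, -0.2235, 0.2239]
tcp_rot: [0.871, 0.046, 0.479, -0.096]
force: [0.5, 0.7, -0.7]
finger_gap: 0.0564
```

```bash
python3 - <<'E'
from h import *
where();plan((.448,-.286,.154),-11,42); print(np.round(get_state()['joint_positions'],2))
E
```

```text
t 3.8 grasp [ 0.4812 -0.2212  0.2397] toolx [ 0.523 -0.123 -0.843] tooly [ 0.211  0.977 -0.011] F [ 0.54  0.74 -0.68] gap 0.0564
t 3.8 d [-0.0307 -0.0649 -0.0838] w [-0.6 -9.5  1.3] rows 3
[0.0209, -0.023, -0.0197, -0.19, -3.17, 0.42]
[0.0196, -0.0231, -0.0209, -0.19, -3.17, 0.42]
[0.0182, -0.0231, -0.0221, -0.19, -3.17, 0.42]
[-0.81  0.29  2.07  0.81  0.42 -2.85]
```

Joint 6 sits at its limit (−2.85). I'll take the half-turned grasp and rotate about tool x.

>>> move_arm(series=[[0,0,0,8.5,0,0]])

```text
time_s: 3.9
ee_pos: [0.4934, -0.2274, 0.2253]
tcp_rot: [0.866, 0.11, 0.469, -0.133]
force: [0.2, -0.3, -0.1]
finger_gap: 0.0564
```

```bash
python3 - <<'E'
from h import *
where(); print(np.round(get_state()['joint_positions'],2))
E
```

```text
t 3.9 grasp [ 0.4835 -0.225   0.2411] toolx [ 0.525 -0.128 -0.841] tooly [0.334 0.94  0.065] F [ 0.18 -0.31 -0.09] gap 0.0564
[-0.81  0.29  2.06  0.8   0.42 -2.7 ]
```

Positive it is; +171° more.

>>> move_arm(series=[[0,0,0,8.5,0,0],[0,0,0,8.5,0,0],[0,0,0,8.5,0,0],[0,0,0,8.5,0,0],[0,0,0,8.5,0,0]])

```text
time_s: 4.4
ee_pos: [0.4943, -0.2176, 0.2242]
tcp_rot: [0.764, 0.422, 0.391, -0.292]
force: [-0.1, 0.5, -0.4]
finger_gap: 0.0564
```

>>> move_arm(series=[[0,0,0,8.5,0,0],[0,0,0,8.5,0,0],[0,0,0,8.5,0,0],[0,0,0,8.5,0,0],[0,0,0,8.5,0,0]])

```text
time_s: 4.9
ee_pos: [0.4946, -0.2049, 0.2231]
tcp_rot: [0.554, 0.674, 0.262, -0.413]
force: [-0.1, 0.1, -0.4]
finger_gap: 0.0562
```

>>> move_arm(series=[[0,0,0,8.5,0,0],[0,0,0,8.5,0,0],[0,0,0,8.5,0,0],[0,0,0,8.5,0,0],[0,0,0,8.5,0,0]])

```text
time_s: 5.4
ee_pos: [0.4946, -0.1922, 0.222]
tcp_rot: [0.265, 0.83, 0.099, -0.48]
force: [-0.5, -0.1, -0.1]
finger_gap: 0.0565
```

>>> move_arm(series=[[0,0,0,8.5,0,0],[0,0,0,8.5,0,0],[0,0,0,8.5,0,0],[0,0,0,8.5,0,0]])

```text
time_s: 5.8
ee_pos: [0.4945, -0.1821, 0.2211]
tcp_rot: [0.005, 0.871, -0.043, -0.489]
force: [0.7, 0.1, -0.1]
finger_gap: 0.0568
```

```bash
python3 - <<'E'
from h import *
where();plan((.448,-.286,.154),-11,42,-1); print(np.round(get_state()['joint_positions'],2))
E
```

```text
t 5.8 grasp [ 0.4848 -0.1806  0.237 ] toolx [ 0.517 -0.079 -0.852] tooly [-0.07  -0.996  0.05 ] F [ 0.68  0.12 -0.05] gap 0.0568
t 5.8 d [-0.0342 -0.1063 -0.081 ] w [ 7.3 10.4  1.9] rows 3
[0.0199, 0.0347, 0.0226, 2.45, 3.46, 0.62]
[0.0189, 0.0355, 0.0223, 2.45, 3.46, 0.62]
[0.018, 0.0362, 0.0219, 2.45, 3.46, 0.62]
[-0.74  0.28  2.09  0.79  0.42  0.22]
```

>>> move_arm(series=[[0.012,0.021,0.014,1.5,2.1,0.4],[0.012,0.021,0.014,1.5,2.1,0.4],[0.011,0.021,0.013,1.5,2.1,0.4],[0.011,0.021,0.013,1.5,2.1,0.4],[0.011,0.021,0.013,1.5,2.1,0.4]])

```text
time_s: 6.3
ee_pos: [0.4723, -0.2565, 0.156]
tcp_rot: [-0.028, 0.906, -0.068, -0.416]
force: [1.0, -0.2, -0.8]
finger_gap: 0.0564
```

```bash
python3 - <<'E'
from h import *
where();plan((.448,-.286,.154),-11,42,-1); print(np.round(get_state()['joint_positions'],2))
plan((.500,-.2965,.091),-11,42,-1)
E
```

```text
t 6.3 grasp [ 0.4603 -0.2546  0.1702] toolx [ 0.644 -0.1   -0.759] tooly [-0.147 -0.989  0.006] F [ 1.03 -0.24 -0.75] gap 0.0564
t 6.3 d [-0.012  -0.0319 -0.0159] w [2.1 1.3 1.4] rows 1
[0.0075, 0.0332, 0.016, 2.15, 1.33, 1.42]
[-1.    0.5   2.22  1.73  0.52 -0.9 ]
t 6.3 d [ 0.04   -0.0424 -0.0789] w [2.1 1.3 1.4] rows 3
[0.0299, 0.0119, 0.0056, 0.72, 0.44, 0.47]
[0.03, 0.0117, 0.0057, 0.72, 0.44, 0.47]
[0.0301, 0.0115, 0.0058, 0.72, 0.44, 0.47]
```

>>> move_arm(series=[[0.003,0.016,0.008,1.0,0.7,0.7],[0.003,0.016,0.008,1.0,0.7,0.7],[0,0,0,0,0,0]])

```text
time_s: 6.6
ee_pos: [0.4592, -0.2841, 0.1378]
tcp_rot: [-0.038, 0.909, -0.084, -0.406]
force: [0.7, -0.1, -0.0]
finger_gap: 0.0568
```

```bash
python3 - <<'E'
from h import *
where();plan((.500,-.2965,.091),-11,42,-1); print(np.round(get_state()['joint_positions'],2))
im,d=grab_frame('scene'); cv2.imwrite('pics/s2.png',cv2.resize(im[180:330,60:260,::-1],(800,600)))
E
```

```text
t 6.6 grasp [ 0.4469 -0.2819  0.1517] toolx [ 0.656 -0.121 -0.745] tooly [-0.183 -0.983 -0.001] F [ 0.72 -0.09 -0.02] gap 0.0568
t 6.6 d [ 0.0531 -0.0147 -0.0607] w [0.3 0.1 0.3] rows 2
[0.0409, 0.0024, -0.0002, 0.13, 0.07, 0.17]
[0.0409, 0.0023, -0.0002, 0.13, 0.07, 0.17]
[-1.08  0.56  2.23  1.83  0.57 -1.05]
```

View pics/s2.png

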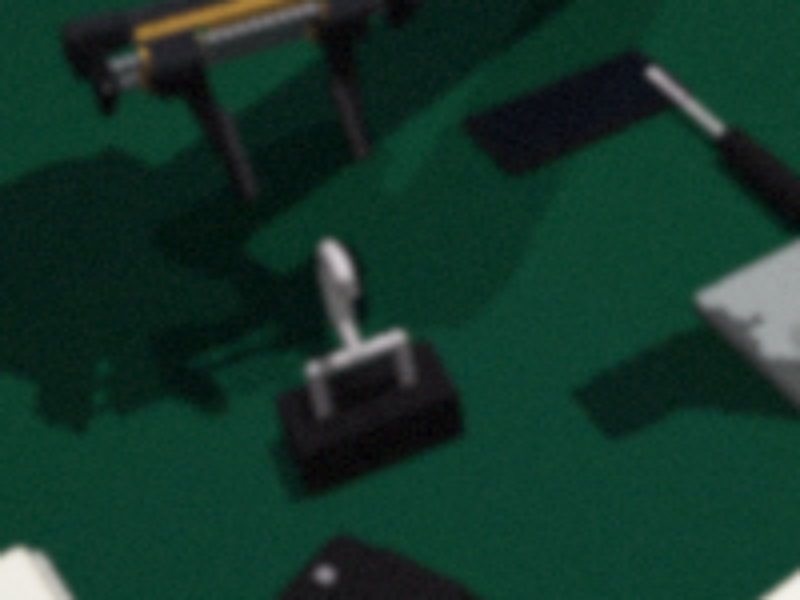

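The open fingers, at (245,190) and (360,150), straddle the link, whose crook is at (340,265). I'll go in along tool x and close.

>>> move_arm(series=[[0.02,0.001,0,0,0,0],[0.02,0.001,0,0,0,0],[0.02,0.001,0,0,0,0],[0.019,0.001,0,0,0,0],[0,0,0,0,0,0]])

```text
time_s: 7.15
ee_pos: [0.517, -0.2869, 0.0823]
tcp_rot: [-0.032, 0.911, -0.075, -0.405]
force: [0.4, 0.9, 1.2]
finger_gap: 0.0564
```

```bash
python3 - <<'E'
from h import *
where();plan((.500,-.2965,.091),-11,42,-1); print(np.round(get_state()['joint_positions'],2))
E
```

```text
t 7.15 grasp [ 0.5046 -0.2848  0.0962] toolx [ 0.661 -0.11  -0.742] tooly [-0.163 -0.987  0.002] F [0.39 0.86 1.18] gap 0.0564
t 7.15 d [-0.0047 -0.012  -0.0052] w [ 1.3 -0.1  1. ] rows 1
[0.002, 0.0126, 0.0055, 1.28, -0.11, 1.03]
[-0.96  0.72  2.14  2.04  0.56 -1.19]
```

>>> move_arm(series=[[0.001,0.006,0.003,0.7,0,0.5],[0.001,0.006,0.003,0.6,0,0.5],[0,0,0,0,0,0]])

```text
time_s: 7.45
ee_pos: [0.5121, -0.2952, 0.0787]
tcp_rot: [-0.038, 0.91, -0.086, -0.404]
force: [-0.1, 0.9, -0.4]
finger_gap: 0.0566
```

```bash
python3 - <<'E'
from h import *
where();plan((.500,-.2965,.091),-11,42,-1)
E
```

```text
t 7.45 grasp [ 0.4998 -0.2929  0.0926] toolx [ 0.659 -0.125 -0.741] tooly [-0.187 -0.982 -0.   ] F [-0.06  0.9  -0.45] gap 0.0566
t 7.45 d [ 0.0001 -0.0036 -0.0016] w [ 0.2 -0.1  0.2] rows 1
[0.0018, 0.0036, 0.0005, 0.17, -0.14, 0.16]
```

>>> move_arm(series=[[0.002,0.004,0.001,0,0,0],[0,0,0,0,0,0],[0,0,0,0,0,0],[0,0,0,0,0,0],[0,0,0,0,0,0]], claw=0, newtons=30)

```text
time_s: 7.95
ee_pos: [0.5108, -0.3006, 0.0779]
tcp_rot: [-0.038, 0.91, -0.087, -0.403]
force: [0.4, 0.2, -0.2]
finger_gap: 0.0246
```

```bash
python3 - <<'E'
from h import *
where();print(np.round(RT(get_state()).inv().apply([0,0,.02]),4))
E
```

```text
t 7.95 grasp [ 0.4984 -0.2982  0.0917] toolx [ 0.659 -0.128 -0.741] tooly [-0.189 -0.982  0.001] F [ 0.37  0.22 -0.17] gap 0.0246
[-0.0148  0.     -0.0134]
```

>>> move_arm(series=[[0,0,0,0,0,0],[0,0,0,0,0,0],[0,0,0,0,0,0]])

```text
time_s: 8.25
ee_pos: [0.5108, -0.3005, 0.0778]
tcp_rot: [-0.038, 0.91, -0.087, -0.403]
force: [0.3, -0.4, -0.8]
finger_gap: 0.0097
```

>>> move_arm(series=[[-0.008,0,-0.007,0,0,0],[-0.012,0,-0.01,0,0,0],[-0.015,0,-0.013,0,0,0],[-0.015,0,-0.013,0,0,0],[0,0,0,0,0,0]])

```text
time_s: 8.75
ee_pos: [0.5084, -0.2992, 0.1436]
tcp_rot: [-0.039, 0.909, -0.086, -0.405]
force: [0.3, -0.2, -0.4]
finger_gap: 0.0094
```

```bash
python3 - <<'E'
from h import *
where(); print(np.round(get_state()['joint_positions'],2)); st=get_state()
for c,b in(('scene',(60,150,260,300)),('wrist',(0,0,512,384))):
    im,d=grab_frame(c); np.savez(c+'3.npz',im=im,d=d); cv2.imwrite(f'pics/{c}3.png',cv2.resize(im[b[1]:b[3],b[0]:b[2],::-1],(640,480)))
plan((.5,-.15,.36),-4.3,42,-1)
E
```

```text
t 8.75 grasp [ 0.4961 -0.2969  0.1575] toolx [ 0.657 -0.125 -0.744] tooly [-0.189 -0.982 -0.002] F [ 0.35 -0.19 -0.44] gap 0.0094
[-0.98  0.56  2.11  1.74  0.5  -0.84]
t 8.85 d [0.0047 0.1478 0.2045] w [-5.1  0.2 -4.2] rows 6
[-0.0279, -0.0245, -0.0197, -0.85, 0.04, -0.71]
[-0.0276, -0.0245, -0.0201, -0.85, 0.04, -0.71]
[-0.0273, -0.0246, -0.0205, -0.85, 0.04, -0.71]
[-0.027, -0.0246, -0.0209, -0.85, 0.04, -0.71]
[-0.0267, -0.0246, -0.0213, -0.85, 0.04, -0.71]
[-0.0264, -0.0246, -0.0216, -0.85, 0.04, -0.71]
```

View pics/scene3.png

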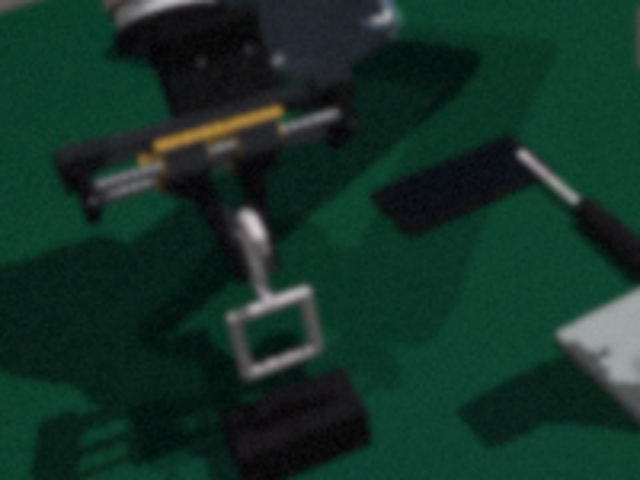

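```bash
python3 - <<'E'
from h import *
f=np.load('scene3.npz'); im,d=f['im'],f['d']; P=cloud('scene',d); ok=d>0
hsv=cv2.cvtColor(im,cv2.COLOR_RGB2HSV)
m=ok&np.all((P>(.46,-.36,.05))&(P<(.58,-.24,.24)),-1)&(hsv[...,2]>75)&(hsv[...,1]<90); p=P[m]
for z0 in np.arange(.05,.22,.008):
    q=p[(p[:,2]>z0)&(p[:,2]<z0+.008)]
    if len(q)>2: print(round(z0,3),len(q),np.round(q.mean(0),3),np.round(q.min(0)[:2],3),np.round(q.max(0)[:2],3))
q=p[p[:,2]<.13]; k=np.polyfit(q[:,1],q[:,0],1); print('loop yaw (x dir)',-np.degrees(np.arctan(k[0])))
q=p[p[:,2]>.15]; print(cv2.minAreaRect((q[:,:2]*1000).astype(np.float32)), p[:,2].min(),p[:,2].max())
E
```

```text
0.074 31 [ 0.527 -0.299  0.081] [ 0.52  -0.323] [ 0.533 -0.277]
0.082 52 [ 0.526 -0.301  0.084] [ 0.52  -0.326] [ 0.534 -0.277]
0.09 11 [ 0.528 -0.294  0.094] [ 0.522 -0.325] [ 0.534 -0.275]
0.098 10 [ 0.528 -0.296  0.101] [ 0.521 -0.326] [ 0.533 -0.276]
0.106 9 [ 0.527 -0.293  0.109] [ 0.519 -0.325] [ 0.532 -0.275]
0.114 8 [ 0.528 -0.282  0.118] [ 0.522 -0.325] [ 0.531 -0.274]
0.122 49 [ 0.524 -0.301  0.128] [ 0.518 -0.328] [ 0.532 -0.275]
0.13 73 [ 0.519 -0.3    0.132] [ 0.503 -0.327] [ 0.53  -0.276]
0.138 10 [ 0.504 -0.296  0.141] [ 0.503 -0.299] [ 0.505 -0.292]
0.146 12 [ 0.504 -0.296  0.15 ] [ 0.501 -0.299] [ 0.506 -0.292]
0.154 6 [ 0.503 -0.298  0.16 ] [ 0.501 -0.3  ] [ 0.505 -0.296]
0.162 8 [ 0.504 -0.293  0.168] [ 0.501 -0.3  ] [ 0.511 -0.285]
0.17 15 [ 0.497 -0.292  0.174] [ 0.474 -0.301] [ 0.504 -0.284]
0.178 18 [ 0.511 -0.296  0.182] [ 0.485 -0.308] [ 0.537 -0.285]
0.186 32 [ 0.528 -0.303  0.191] [ 0.499 -0.308] [ 0.537 -0.294]
0.194 37 [ 0.521 -0.302  0.196] [ 0.506 -0.306] [ 0.531 -0.296]
0.218 15 [ 0.468 -0.347  0.224] [ 0.466 -0.358] [ 0.471 -0.339]
loop yaw (x dir) -10.865894113689391
((475.9529724121094, -299.9830017089844), (93.46927642822266, 82.5557861328125), 37.2003059387207) 0.07759676405557514 0.23653229148804983
```

>>> move_arm(series=[[-0.028,-0.024,-0.02,-0.8,0,-0.7],[-0.028,-0.024,-0.02,-0.8,0,-0.7],[-0.027,-0.024,-0.02,-0.8,0,-0.7],[-0.027,-0.024,-0.021,-0.8,0,-0.7],[-0.027,-0.024,-0.021,-0.8,0,-0.7]])

```text
time_s: 9.35
ee_pos: [0.5091, -0.1768, 0.3023]
tcp_rot: [-0.032, 0.907, -0.041, -0.418]
force: [0.6, 1.0, -0.5]
finger_gap: 0.0096
```

```bash
python3 - <<'E'
from h import *
where(); print(np.round(get_state()['joint_positions'],2))
E
```

```text
t 9.35 grasp [ 0.497  -0.1759  0.3166] toolx [ 0.648 -0.047 -0.761] tooly [-0.102 -0.995 -0.025] F [ 0.64  0.95 -0.53] gap 0.0096
[-0.8   0.14  2.06  0.91  0.58  0.18]
```

The link is held as intended: loop bar at z≈.0815 against .080 nominal, yaw −11. Next is the pre-hook pose in front of the fork.

```bash
python3 - <<'E'
from h import *
plan((.535,-.032,.254),-4.3,42,-1,n=5)
E
```

```text
t 9.35 d [ 0.0384  0.1439 -0.0622] w [-2.1  1.5  0.1] rows 5
[0.0131, -0.0291, 0.005, -0.42, 0.3, 0.01]
[0.013, -0.0291, 0.0048, -0.42, 0.3, 0.01]
[0.013, -0.0292, 0.0047, -0.42, 0.3, 0.01]
[0.013, -0.0292, 0.0045, -0.42, 0.3, 0.01]
[0.013, -0.0292, 0.0044, -0.42, 0.3, 0.01]
```

>>> move_arm(series=[[0.013,-0.029,0.005,-0.4,0.3,0],[0.013,-0.029,0.005,-0.4,0.3,0],[0.013,-0.029,0.005,-0.4,0.3,0],[0.013,-0.029,0.005,-0.4,0.3,0],[0.012,-0.027,0.004,-0.4,0.3,0]])

```text
time_s: 9.85
ee_pos: [0.5475, -0.0376, 0.2437]
tcp_rot: [-0.013, 0.914, -0.035, -0.404]
force: [0.8, -0.5, 0.5]
finger_gap: 0.0096
```

```bash
python3 - <<'E'
from h import *
where(); plan((.535,-.032,.254),-4.3,42,-1,n=3); print(np.round(get_state()['joint_positions'],2))
E
```

```text
t 9.85 grasp [ 0.5349 -0.0366  0.2575] toolx [ 0.672 -0.054 -0.739] tooly [-0.074 -0.997  0.005] F [ 0.82 -0.52  0.47] gap 0.0096
t 9.85 d [ 0.      0.0047 -0.0036] w [ 0.2 -0.4 -0.2] rows 3
[0.0008, -0.0016, 0.0009, 0.08, -0.12, -0.07]
[0.0008, -0.0016, 0.0009, 0.08, -0.12, -0.07]
[0.0008, -0.0016, 0.0009, 0.08, -0.12, -0.07]
[-0.39  0.27  2.16  1.6   0.21 -0.27]
```

>>> move_arm(series=[[0.002,-0.003,0.001,0,0,0],[0.001,-0.002,0.001,0,0,0],[0,0,0,0,0,0]])

```text
time_s: 10.15
ee_pos: [0.545, -0.0263, 0.2323]
tcp_rot: [-0.014, 0.911, -0.03, -0.41]
force: [0.1, 0.4, -0.7]
finger_gap: 0.0099
```

```bash
python3 - <<'E'
from h import *
where(); plan((.600,-.037,.251),-4.3,42,-1,n=5)
im,d=grab_frame('scene'); np.savez('s4.npz',im=im,d=d); cv2.imwrite('pics/s4.png',cv2.resize(im[110:230,190:350,::-1],(800,600),interpolation=cv2.INTER_CUBIC))
P=cloud('scene',d); ok=d>0
hsv=cv2.cvtColor(im,cv2.COLOR_RGB2HSV)
m=ok&np.all((P>(.53,-.08,.12))&(P<(.608,.02,.3)),-1)&(hsv[...,2]>70)&(hsv[...,1]<90); p=P[m]
for z0 in np.arange(.13,.3,.008):
    q=p[(p[:,2]>z0)&(p[:,2]<z0+.008)]
    if len(q)>2: print(round(z0,3),len(q),np.round(q.mean(0),3),np.round(q.min(0)[:2],3),np.round(q.max(0)[:2],3))
E
```

```text
t 10.15 grasp [ 0.5327 -0.0255  0.2463] toolx [ 0.661 -0.044 -0.749] tooly [-0.067 -0.998 -0.001] F [ 0.09  0.36 -0.74] gap 0.0099
t 10.15 d [ 0.0674 -0.0116  0.0049] w [0.3 0.5 0.3] rows 5
[0.0083, 0.0014, -0.0108, 0.06, 0.1, 0.07]
[0.0083, 0.0014, -0.0108, 0.06, 0.1, 0.07]
[0.0083, 0.0014, -0.0108, 0.06, 0.1, 0.07]
[0.0084, 0.0013, -0.0108, 0.06, 0.1, 0.07]
[0.0084, 0.0013, -0.0108, 0.06, 0.1, 0.07]
0.162 24 [ 0.563 -0.03   0.168] [ 0.56  -0.052] [ 0.567 -0.003]
0.17 44 [ 0.563 -0.026  0.173] [ 0.558 -0.054] [ 0.567 -0.003]
0.178 13 [ 0.563 -0.026  0.182] [ 0.56  -0.054] [ 0.566 -0.002]
0.186 14 [ 0.562 -0.027  0.19 ] [ 0.56  -0.053] [ 0.565 -0.002]
0.194 12 [ 0.563 -0.021  0.199] [ 0.56  -0.054] [ 0.566 -0.002]
0.202 8 [ 0.562 -0.022  0.206] [ 0.558 -0.053] [ 0.564 -0.001]
0.21 25 [ 0.56  -0.036  0.216] [ 0.556 -0.055] [ 0.563 -0.014]
0.218 60 [ 0.555 -0.031  0.221] [ 0.54  -0.054] [ 0.563 -0.01 ]
0.242 7 [ 0.541 -0.023  0.246] [ 0.539 -0.027] [ 0.544 -0.02 ]
0.25 12 [ 0.539 -0.023  0.254] [ 0.536 -0.028] [ 0.542 -0.019]
0.258 13 [ 0.538 -0.026  0.261] [ 0.535 -0.033] [ 0.543 -0.017]
0.266 13 [ 0.55  -0.028  0.27 ] [ 0.536 -0.03 ] [ 0.574 -0.025]
0.274 24 [ 0.56  -0.029  0.279] [ 0.538 -0.032] [ 0.573 -0.024]
0.282 30 [ 0.559 -0.029  0.285] [ 0.541 -0.032] [ 0.57  -0.025]
```

View pics/s4.png

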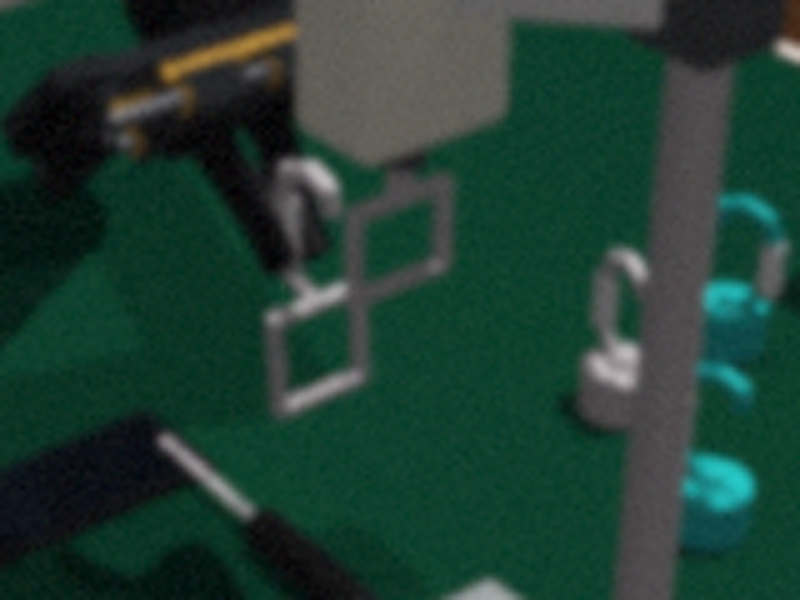

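The crook tip at (325,205) faces the fork window at (400,235), just short of it. I'll settle height and y first, then go in.

```bash
python3 - <<'E'
from h import *
plan((.545,-.033,.251),-4.3,42,-1,n=3)
E
```

```text
t 10.2 d [ 0.0124 -0.0073  0.0047] w [0.3 0.5 0.3] rows 3
[0.0017, 0.0021, -0.0042, 0.1, 0.16, 0.1]
[0.0017, 0.0021, -0.0042, 0.1, 0.16, 0.1]
[0.0017, 0.0021, -0.0042, 0.1, 0.16, 0.1]
```

>>> move_arm(series=[[0.002,0.002,-0.004,0.1,0.2,0.1],[0.002,0.002,-0.004,0.1,0.2,0.1],[0.002,0.002,-0.004,0.1,0.2,0.1],[0,0,0,0,0,0],[0,0,0,0,0,0]])

```text
time_s: 10.7
ee_pos: [0.5591, -0.0361, 0.2357]
tcp_rot: [-0.016, 0.913, -0.036, -0.405]
force: [0.0, 0.2, -0.7]
finger_gap: 0.0092
```

```bash
python3 - <<'E'
from h import *
where(); plan((.602,-.037,.251),-4.3,42,-1,n=8)
E
```

```text
t 10.7 grasp [ 0.5466 -0.0351  0.2496] toolx [ 0.669 -0.052 -0.741] tooly [-0.078 -0.997  0.   ] F [ 0.05  0.21 -0.73] gap 0.0092
t 10.7 d [ 0.0554 -0.0018  0.0014] w [-0.1 -0.1 -0.1] rows 8
[0.0045, -0.0003, -0.0052, -0.02, -0.02, -0.02]
[0.0045, -0.0003, -0.0052, -0.02, -0.02, -0.02]
[0.0045, -0.0003, -0.0053, -0.02, -0.02, -0.02]
[0.0045, -0.0003, -0.0053, -0.02, -0.02, -0.02]
[0.0045, -0.0003, -0.0053, -0.02, -0.02, -0.02]
[0.0045, -0.0003, -0.0053, -0.02, -0.02, -0.02]
[0.0045, -0.0003, -0.0053, -0.02, -0.02, -0.02]
[0.0045, -0.0003, -0.0053, -0.02, -0.02, -0.02]
```

>>> move_arm(series=[[0.005,0,-0.006,0,0,0],[0.005,0,-0.006,0,0,0],[0.004,0,-0.005,0,0,0],[0,0,0,0,0,0],[0,0,0,0,0,0]])

```text
time_s: 11.2
ee_pos: [0.581, -0.0384, 0.2372]
tcp_rot: [-0.016, 0.913, -0.036, -0.405]
force: [0.1, 0.3, -1.0]
finger_gap: 0.0099
```

```bash
python3 - <<'E'
from h import *
where(); plan((.602,-.037,.251),-4.3,42,-1,n=5)
E
```

```text
t 11.2 grasp [ 0.5685 -0.0374  0.2511] toolx [ 0.669 -0.053 -0.741] tooly [-0.079 -0.997  0.   ] F [ 0.15  0.29 -1.02] gap 0.0099
t 11.2 d [ 0.0335  0.0004 -0.0001] w [-0.2 -0.2 -0.2] rows 5
[0.0045, -0.0006, -0.0049, -0.03, -0.03, -0.03]
[0.0045, -0.0006, -0.0049, -0.03, -0.03, -0.03]
[0.0045, -0.0006, -0.0049, -0.03, -0.03, -0.03]
[0.0045, -0.0006, -0.0049, -0.03, -0.03, -0.03]
[0.0045, -0.0006, -0.0049, -0.03, -0.03, -0.03]
```

Accurate. The tip now passes over the pin.

>>> move_arm(series=[[0.005,-0.001,-0.005,0,0,0],[0.005,-0.001,-0.005,0,0,0],[0.005,-0.001,-0.005,0,0,0],[0,0,0,0,0,0]])

```text
time_s: 11.6
ee_pos: [0.6007, -0.0365, 0.2356]
tcp_rot: [-0.017, 0.913, -0.036, -0.406]
force: [-0.0, 1.0, -0.9]
finger_gap: 0.0097
```

```bash
python3 - <<'E'
from h import *
where(); plan((.600,-.037,.251),-4.3,42,-1,n=3)
E
```

```text
t 11.6 grasp [ 0.5882 -0.0356  0.2495] toolx [ 0.668 -0.053 -0.742] tooly [-0.079 -0.997 -0.001] F [-0.01  1.04 -0.89] gap 0.0097
t 11.6 d [ 0.0118 -0.0014  0.0015] w [-0.2 -0.1 -0.1] rows 3
[0.0023, 0.0002, -0.0033, -0.07, -0.02, -0.05]
[0.0023, 0.0002, -0.0033, -0.07, -0.02, -0.05]
[0.0023, 0.0002, -0.0033, -0.07, -0.02, -0.05]
```

>>> move_arm(series=[[0.002,0,-0.004,0,0,0],[0.002,0,-0.003,0,0,0],[0.003,0,-0.003,0,0,0],[0,0,0,0,0,0],[0,0,0,0,0,0]])

```text
time_s: 12.1
ee_pos: [0.61, -0.0367, 0.2361]
tcp_rot: [-0.017, 0.912, -0.036, -0.407]
force: [-1.1, -0.1, 0.6]
finger_gap: 0.0099
```

```bash
python3 - <<'E'
from h import *
where(); plan((.600,-.037,.2345),-4.3,42,-1,n=5)
im,d=grab_frame('scene'); np.savez('s5.npz',im=im,d=d); cv2.imwrite('pics/s5.png',cv2.resize(im[110:230,190:350,::-1],(800,600),interpolation=cv2.INTER_CUBIC))
P=cloud('scene',d); ok=d>0
hsv=cv2.cvtColor(im,cv2.COLOR_RGB2HSV)
m=ok&np.all((P>(.53,-.08,.12))&(P<(.66,.02,.31)),-1)&(hsv[...,2]>60)&(hsv[...,1]<90); p=P[m]
for z0 in np.arange(.13,.31,.008):
    q=p[(p[:,2]>z0)&(p[:,2]<z0+.008)]
    if len(q)>2: print(round(z0,3),len(q),np.round(q.mean(0),3),np.round(q.min(0)[:2],3),np.round(q.max(0)[:2],3))
E
```

```text
t 12.1 grasp [ 0.5976 -0.0358  0.25  ] toolx [ 0.665 -0.051 -0.745] tooly [-0.079 -0.997 -0.002] F [-1.11 -0.07  0.56] gap 0.0099
t 12.1 d [ 0.0025 -0.0012 -0.0155] w [-0.3  0.1 -0.1] rows 5
[0.0026, 0.0002, 0.0017, -0.05, 0.03, -0.01]
[0.0026, 0.0002, 0.0017, -0.05, 0.03, -0.01]
[0.0026, 0.0002, 0.0017, -0.05, 0.03, -0.01]
[0.0026, 0.0002, 0.0017, -0.05, 0.03, -0.01]
[0.0026, 0.0002, 0.0017, -0.05, 0.03, -0.01]
0.17 70 [ 0.629 -0.038  0.175] [ 0.623 -0.064] [ 0.633 -0.01 ]
0.178 26 [ 0.627 -0.041  0.182] [ 0.621 -0.066] [ 0.633 -0.011]
0.186 24 [ 0.627 -0.039  0.19 ] [ 0.622 -0.065] [ 0.632 -0.009]
0.194 20 [ 0.626 -0.046  0.198] [ 0.621 -0.066] [ 0.631 -0.015]
0.202 18 [ 0.626 -0.04   0.206] [ 0.622 -0.066] [ 0.631 -0.014]
0.21 21 [ 0.626 -0.04   0.214] [ 0.621 -0.066] [ 0.631 -0.014]
0.218 81 [ 0.625 -0.04   0.223] [ 0.609 -0.064] [ 0.629 -0.012]
0.226 21 [ 0.612 -0.037  0.228] [ 0.604 -0.041] [ 0.622 -0.031]
0.25 9 [ 0.605 -0.033  0.256] [ 0.604 -0.039] [ 0.608 -0.022]
0.258 58 [ 0.62  -0.038  0.263] [ 0.602 -0.063] [ 0.629 -0.011]
0.266 35 [ 0.624 -0.034  0.27 ] [ 0.604 -0.065] [ 0.637 -0.012]
0.274 46 [ 0.628 -0.037  0.278] [ 0.605 -0.065] [ 0.639 -0.011]
0.282 62 [ 0.618 -0.043  0.286] [ 0.532 -0.075] [ 0.636 -0.012]
0.29 37 [ 0.615 -0.042  0.293] [ 0.53  -0.067] [ 0.629 -0.012]
0.298 73 [ 0.624 -0.041  0.303] [ 0.545 -0.068] [ 0.63  -0.013]
0.306 16 [ 0.621 -0.039  0.308] [ 0.55  -0.068] [ 0.631 -0.013]
```

View pics/s5.png

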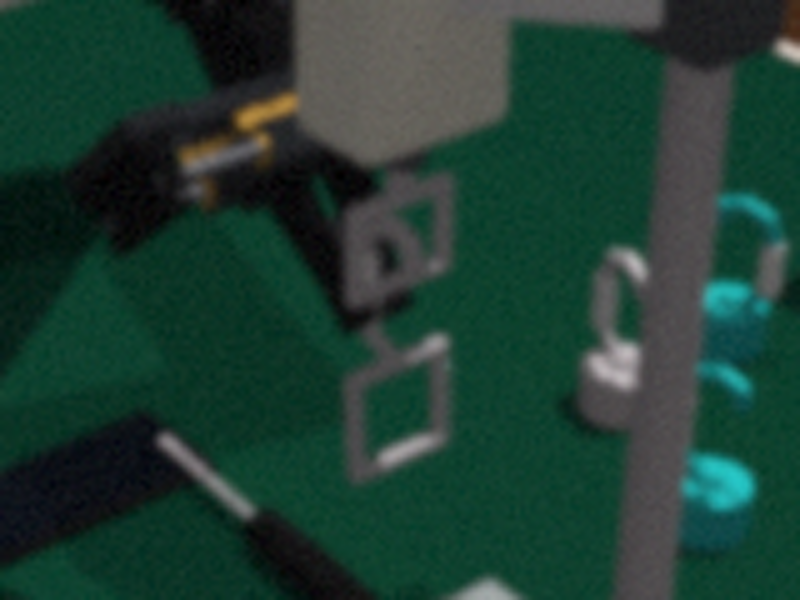

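The crook is through the fork window at (385,245), with no significant contact. I'll lower it onto the pin.

>>> move_arm(series=[[0.0025,0,0.0015,0,0,0],[0.0025,0,0.0015,0,0,0],[0.0025,0,0.0015,0,0,0],[0,0,0,0,0,0]])

```text
time_s: 12.55
ee_pos: [0.6107, -0.0368, 0.2271]
tcp_rot: [-0.017, 0.912, -0.036, -0.408]
force: [-0.2, 0.3, -1.1]
finger_gap: 0.0095
```

```bash
python3 - <<'E'
from h import *
where(); plan((.600,-.037,.2345),-4.3,42,-1,n=4)
E
```

```text
t 12.55 grasp [ 0.5982 -0.0358  0.241 ] toolx [ 0.665 -0.052 -0.745] tooly [-0.08  -0.997 -0.002] F [-0.19  0.26 -1.08] gap 0.0095
t 12.55 d [ 0.0018 -0.0011 -0.0065] w [-0.3  0.2 -0.1] rows 4
[0.0015, 0.0003, 0.0007, -0.07, 0.04, -0.02]
[0.0015, 0.0003, 0.0007, -0.07, 0.04, -0.02]
[0.0015, 0.0003, 0.0007, -0.07, 0.04, -0.02]
[0.0015, 0.0003, 0.0007, -0.07, 0.04, -0.02]
```

>>> move_arm(series=[[0.0015,0,0.0008,0,0,0],[0.0015,0,0.0008,0,0,0],[0.0015,0,0.0008,0,0,0],[0,0,0,0,0,0]])

```text
time_s: 12.95
ee_pos: [0.6117, -0.0369, 0.222]
tcp_rot: [-0.017, 0.912, -0.036, -0.408]
force: [-1.2, 0.2, -1.2]
finger_gap: 0.0096
```

>>> move_arm(series=[[0.001,0,0.001,0,0,0],[0.001,0,0.001,0,0,0]])

```text
time_s: 13.15
ee_pos: [0.6123, -0.037, 0.22]
tcp_rot: [-0.017, 0.913, -0.036, -0.407]
force: [-1.4, 0.5, 5.5]
finger_gap: 0.0097
```

```bash
python3 - <<'E'
from h import *
where()
E
```

```text
t 13.15 grasp [ 0.5998 -0.0361  0.2339] toolx [ 0.667 -0.052 -0.744] tooly [-0.08  -0.997 -0.001] F [-1.44  0.52  5.5 ] gap 0.0097
```

Seated on the pin at the predicted height (fz 5.5 N). I'll release and watch.

>>> move_arm(series=[[0,0,0,0,0,0],[0,0,0,0,0,0],[0,0,0,0,0,0],[0,0,0,0,0,0],[0,0,0,0,0,0]], claw=55)

```text
time_s: 13.65
ee_pos: [0.6122, -0.0371, 0.2199]
tcp_rot: [-0.017, 0.913, -0.036, -0.407]
force: [0.3, 0.6, 0.2]
finger_gap: 0.0418
```

>>> move_arm(series=[[-0.01,0,0,0,0,0],[-0.02,0,0,0,0,0],[-0.025,0,0,0,0,0],[-0.025,0,0,0,0,0],[-0.025,0,0,0,0,0]])

```text
time_s: 14.15
ee_pos: [0.5403, -0.0315, 0.2964]
tcp_rot: [-0.018, 0.911, -0.036, -0.41]
force: [1.1, -0.4, -1.0]
finger_gap: 0.0476
```

```bash
python3 - <<'E'
from h import *
where(); print(np.round(get_state()['joint_positions'],2))
im,d=grab_frame('scene'); np.savez('s6.npz',im=im,d=d); cv2.imwrite('pics/s6.png',cv2.resize(im[110:230,190:350,::-1],(640,480),interpolation=cv2.INTER_CUBIC))
P=cloud('scene',d); ok=d>0
hsv=cv2.cvtColor(im,cv2.COLOR_RGB2HSV)
m=ok&np.all((P>(.57,-.08,.12))&(P<(.66,.02,.31)),-1)&(hsv[...,2]>60)&(hsv[...,1]<90); p=P[m]
for z0 in np.arange(.13,.31,.008):
    q=p[(p[:,2]>z0)&(p[:,2]<z0+.008)]
    if len(q)>2: print(round(z0,3),len(q),np.round(q.mean(0),3),np.round(q.min(0)[:2],3),np.round(q.max(0)[:2],3))
q=p[p[:,2]<.2]; k=np.polyfit(q[:,1],q[:,0],1); print('loop yaw',-np.degrees(np.arctan(k[0])))
plan((.42,.2,.25),-17.5,50,-1)
E
```

```text
t 14.15 grasp [ 0.5279 -0.0306  0.3104] toolx [ 0.66  -0.051 -0.749] tooly [-0.081 -0.997 -0.003] F [ 1.07 -0.44 -0.98] gap 0.0476
[-0.38  0.14  2.09  0.78  0.29  0.59]
0.154 62 [ 0.636 -0.039  0.159] [ 0.631 -0.067] [ 0.64  -0.014]
0.162 23 [ 0.635 -0.044  0.165] [ 0.63  -0.067] [ 0.638 -0.014]
0.17 23 [ 0.634 -0.039  0.174] [ 0.629 -0.066] [ 0.64  -0.013]
0.178 20 [ 0.633 -0.037  0.182] [ 0.629 -0.065] [ 0.637 -0.011]
0.186 27 [ 0.632 -0.041  0.19 ] [ 0.626 -0.067] [ 0.637 -0.011]
0.194 23 [ 0.631 -0.04   0.198] [ 0.627 -0.066] [ 0.635 -0.011]
0.202 87 [ 0.629 -0.04   0.207] [ 0.616 -0.067] [ 0.633 -0.013]
0.21 28 [ 0.613 -0.039  0.214] [ 0.601 -0.062] [ 0.629 -0.033]
0.218 22 [ 0.607 -0.038  0.222] [ 0.598 -0.042] [ 0.611 -0.032]
0.226 21 [ 0.606 -0.038  0.23 ] [ 0.598 -0.042] [ 0.61 -0.03]
0.234 19 [ 0.606 -0.039  0.238] [ 0.599 -0.043] [ 0.609 -0.033]
0.242 4 [ 0.608 -0.036  0.244] [ 0.607 -0.041] [ 0.609 -0.034]
0.25 4 [ 0.606 -0.039  0.256] [ 0.604 -0.04 ] [ 0.609 -0.038]
0.258 72 [ 0.625 -0.04   0.263] [ 0.604 -0.064] [ 0.64  -0.012]
0.266 77 [ 0.625 -0.039  0.27 ] [ 0.603 -0.065] [ 0.64  -0.011]
0.274 37 [ 0.624 -0.037  0.277] [ 0.615 -0.066] [ 0.635 -0.013]
0.282 24 [ 0.624 -0.04   0.286] [ 0.62  -0.065] [ 0.628 -0.012]
0.29 24 [ 0.625 -0.04   0.294] [ 0.62  -0.066] [ 0.629 -0.013]
0.298 68 [ 0.625 -0.04   0.303] [ 0.62  -0.065] [ 0.629 -0.011]
0.306 18 [ 0.625 -0.042  0.307] [ 0.621 -0.059] [ 0.629 -0.022]
loop yaw -4.8273113882936345
t 14.2 d [-0.1054  0.2267 -0.061 ] w [8.9 8.3 9.4] rows 6
[-0.006, -0.0362, 0.0222, 1.48, 1.38, 1.56]
[-0.0075, -0.0355, 0.0229, 1.48, 1.38, 1.56]
[-0.009, -0.0346, 0.0236, 1.48, 1.38, 1.56]
[-0.0106, -0.0337, 0.0243, 1.48, 1.38, 1.56]
[-0.0121, -0.0328, 0.0249, 1.48, 1.38, 1.56]
[-0.0135, -0.0318, 0.0254, 1.48, 1.38, 1.56]
```

View pics/s6.png

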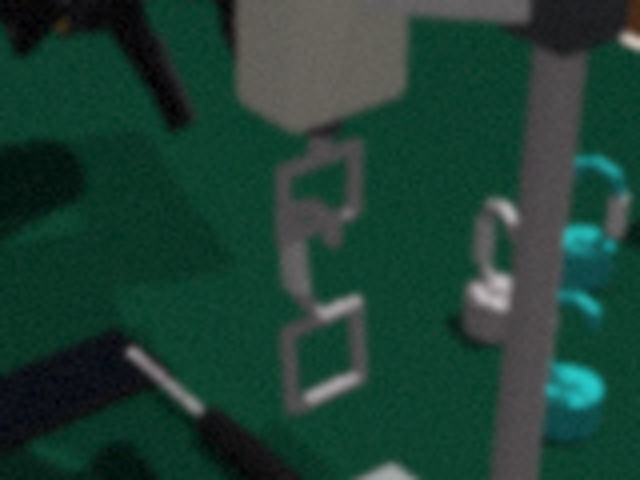

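The link hangs on the pin by its crook, with the loop at (325,355) and tilted slightly forward. The gripper is clear. Next is the weight.

>>> move_arm(series=[[-0.006,-0.036,0.022,1.5,1.4,1.6],[-0.008,-0.036,0.023,1.5,1.4,1.6],[-0.009,-0.035,0.024,1.5,1.4,1.6],[-0.01,-0.034,0.024,1.5,1.4,1.6],[-0.012,-0.033,0.025,1.5,1.4,1.6]], claw=60)

```text
time_s: 14.7
ee_pos: [0.4421, 0.0763, 0.2935]
tcp_rot: [-0.08, 0.922, -0.063, -0.373]
force: [0.2, 1.0, 0.6]
finger_gap: 0.0523
```

```bash
python3 - <<'E'
from h import *
where(); print(np.round(get_state()['joint_positions'],2))
plan((.437,.282,.115),-17.5,50,-1)
E
```

```text
t 14.7 grasp [0.4287 0.0774 0.3066] toolx [ 0.713 -0.056 -0.699] tooly [-0.176 -0.979 -0.101] F [0.22 1.02 0.6 ] gap 0.0523
[-0.08  0.03  2.32  0.59  0.    1.12]
t 14.7 d [ 0.0086  0.2014 -0.1906] w [0.6 5.  9.3] rows 6
[0.0213, -0.0299, 0.0281, 0.11, 0.83, 1.55]
[0.0201, -0.0304, 0.0284, 0.11, 0.83, 1.55]
[0.0189, -0.0309, 0.0288, 0.11, 0.83, 1.55]
[0.0176, -0.0313, 0.0291, 0.11, 0.83, 1.55]
[0.0163, -0.0317, 0.0294, 0.11, 0.83, 1.55]
[0.015, -0.0321, 0.0297, 0.11, 0.83, 1.55]
```

Joint 5 is at its lower stop. I'll fit a small kinematic model from the recorded poses so I can plan the wrist route.

```bash
cat > kin.py <<'E'
import numpy as np
from scipy.optimize import least_squares
from scipy.spatial.transform import Rotation as R
e=lambda a,t:R.from_euler(a,t)
LIM=np.array([[-3.08,3.08],[-.75,2.2],[.22,2.44],[-1.43,4.57],[0,2.65],[-2.85,2.85]])
B=R.from_matrix(np.array([[0,0,1.],[0,1,0],[-1,0,0]]).T) # tool x = flange z
def fk(q,k):
    h,s,a,o,d,w,L,y6=k
    r1=e('z',q[0]); r2=r1*e('y',q[1]); r3=r2*e('y',q[2]); r4=r3*e('z',q[3]); r5=r4*e('y',q[4]); r6=r5*e('z',q[5]+y6)
    p=np.array([0,0,h])+r1.apply([0,s,0])+r2.apply([0,0,a])+r3.apply([o,0,d])+r5.apply([0,0,L])+r4.apply([w,0,0])
    return p,r6*R.from_matrix(np.array([[0,0,-1.],[0,1,0],[1,0,0]]))
E
python3 - <<'E'
from kin import *
from plant import get_state
D=[([1.05848925,.528471175,1.43389248,0,1.18140840,-.178519779],[.20438,.58986,.22157],[.69702,.11674,.69754,-.11819]),
([-.81,.29,2.07,.81,.42,-2.85],[.491,-.2235,.2239],[.871,.046,.479,-.096]),
([-.74,.28,2.09,.79,.42,.22],[.4945,-.1821,.2211],[.005,.871,-.043,-.489]),
([-1.,.5,2.22,1.73,.52,-.9],[.4723,-.2565,.156],[-.028,.906,-.068,-.416]),
([-1.08,.56,2.23,1.83,.57,-1.05],[.4592,-.2841,.1378],[-.038,.909,-.084,-.406]),
([-.96,.72,2.14,2.04,.56,-1.19],[.517,-.2869,.0823],[-.032,.911,-.075,-.405]),
([-.98,.56,2.11,1.74,.5,-.84],[.5084,-.2992,.1436],[-.039,.909,-.086,-.405]),
([-.8,.14,2.06,.91,.58,.18],[.5091,-.1768,.3023],[-.032,.907,-.041,-.418]),
([-.39,.27,2.16,1.6,.21,-.27],[.5475,-.0376,.2437],[-.013,.914,-.035,-.404]),
([-.38,.14,2.09,.78,.29,.59],[.5403,-.0315,.2964],[-.018,.911,-.036,-.41])]
s=get_state(); D.append((s['joint_positions'],s['ee_pos'],s['tcp_rot']))
def res(k):
    o=[]
    for q,p,t in D:
        P,r=fk(q,k); o+=list(P-p)+list(.3*(r.inv()*R.from_quat([t[1],t[2],t[3],t[0]])).as_rotvec())
    return np.array(o)
best=min((least_squares(res,[.3,s0,.4,0,.4,0,.2,y]) for y in(0,1.57,3.14,-1.57) for s0 in(-.1,.1)),key=lambda r:r.cost)
k=best.x; print(np.round(k,4)); print(np.round(best.fun.reshape(-1,6),3)); np.save('k.npy',k)
E
```

```text
[ 2.7330e-01  1.1140e-01  5.9040e-01  1.1480e-01  3.9090e-01 -1.2000e-03
  3.0670e-01  1.5691e+00]
[[-0.     0.001  0.001  0.001 -0.     0.   ]
 [-0.001  0.001 -0.002 -0.003 -0.001 -0.001]
 [-0.001  0.001 -0.002 -0.002  0.002  0.001]
 [ 0.     0.003 -0.001 -0.     0.001  0.002]
 [ 0.    -0.002  0.001  0.    -0.001 -0.001]
 [-0.004 -0.001 -0.002 -0.     0.002 -0.   ]
 [ 0.    -0.001  0.001  0.002  0.001 -0.001]
 [-0.002  0.003 -0.001  0.003  0.002  0.002]
 [ 0.002 -0.     0.002  0.001 -0.001  0.001]
 [ 0.002  0.     0.003 -0.    -0.     0.001]
 [ 0.001 -0.     0.001  0.001  0.    -0.   ]]
```

The model fits to about 2 mm. Now the IK solutions for the weight and hang poses.

```bash
cat >> kin.py <<'E'
K=np.load('k.npy') if __import__('os').path.exists('k.npy') else None
def ik(P,Q,q0):
    f=lambda q:np.r_[(lambda t:np.r_[t[0]-P,.3*(Q.inv()*t[1]).as_rotvec()])(fk(q,K))]
    r=least_squares(f,np.clip(q0,LIM[:,0]+1e-3,LIM[:,1]-1e-3),bounds=(LIM[:,0],LIM[:,1]))
    return r.x,np.sqrt(2*r.cost)
def allik(P,Q,n=40,seed=0):
    g=np.random.default_rng(seed); S=[]
    for i in range(n):
        q0=np.r_[np.arctan2(P[1],P[0])+g.uniform(-.6,.6),g.uniform(0,.8),g.uniform(1.6,2.3),g.uniform(-1.4,4.5),g.uniform(.1,1),g.uniform(-2.8,2.8)]
        q,c=ik(P,Q,q0)
        if c<1e-4 and not any(np.abs(q-x).max()<.02 for x in S): S.append(q)
    return S
E
python3 - <<'E'
from h import *; from kin import *
for name,g,yaw in(('wpre',(.437,.282,.115),-17.5),('wgrasp',(.488,.266,.064),-17.5),('hpre',(.55,-.033,.147),-4.3),('hseat',(.605,-.037,.125),-4.3)):
    for tilt in(42,48):
        for fl in(1,-1):
            for q in allik(*goal(g,yaw,tilt,fl),n=25): print(name,tilt,fl,np.round(q,2))
E
```

```text
wpre 48 1 [0.71 0.73 2.1  4.45 0.71 1.16]
wpre 48 -1 [ 0.71  0.73  2.1   4.45  0.71 -1.98]
wgrasp 42 1 [0.56 0.8  2.04 4.35 0.58 1.14]
wgrasp 42 -1 [ 0.56  0.8   2.04  4.35  0.58 -2.  ]
wgrasp 48 1 [0.6  0.85 2.06 4.25 0.71 1.29]
wgrasp 48 -1 [ 0.6   0.85  2.06  4.25  0.71 -1.85]
hpre 42 1 [-0.37  0.58  2.23  2.65  0.42  1.81]
hpre 42 -1 [-0.37  0.58  2.23  2.65  0.42 -1.34]
hpre 48 1 [-0.39  0.64  2.3   2.76  0.65  1.67]
hpre 48 -1 [-0.39  0.64  2.3   2.76  0.65 -1.47]
hseat 42 1 [-0.33  0.65  2.1   2.66  0.36  1.84]
hseat 42 -1 [-0.33  0.65  2.1   2.66  0.36 -1.3 ]
hseat 48 1 [-0.34  0.7   2.16  2.77  0.57  1.71]
hseat 48 -1 [-0.34  0.7   2.16  2.77  0.57 -1.43]
```

```bash
cat > jp.py <<'E'
from h import *; from kin import *
def path(W,ns):
    "rows along joint waypoints W (first = present state)"
    st=get_state(); q=st['joint_positions']; P,r=st['ee_pos'],RT(st); print('t',round(st['time_s'],2),'q',np.round(q,2),'F',np.round(st['force'],1))
    off=P-fk(q,K)[0]
    for w,n in zip(W,ns):
        w=np.array(w,float)
        for i in range(1,n+1):
            p2,r2=fk(q+(w-q)*i/n,K); p2=p2+off
            print([float(x) for x in np.r_[np.round(r.inv().apply(p2-P),3),np.round(np.degrees((r.inv()*r2).as_rotvec()),1)]]); P,r=p2,r2
        x=r.as_matrix()[:,0]; print('   wp',np.round(P,3),'toolx',np.round(x,2),'tooly',np.round(r.as_matrix()[:,1],2)); q=w
E
python3 - <<'E'
from jp import *
path([[-.1,.2,2.2,.9,.4,.7],[0.05,.4,2.15,2.0,.5,-.4],[.35,.55,2.1,3.2,.6,-1.2],[.68,.68,2.1,4.3,.7,-1.9]],[5,8,8,7])
E
```

```text
t 14.7 q [-0.08  0.03  2.32  0.59  0.    1.12] F [0.2 1.  0.6]
[0.013, -0.011, 0.015, -1.2, -4.6, -2.0]
[0.013, -0.013, 0.012, -1.1, -4.2, -2.6]
[0.012, -0.015, 0.01, -1.1, -3.8, -3.2]
[0.012, -0.017, 0.007, -1.1, -3.3, -3.7]
[0.012, -0.018, 0.003, -1.1, -2.7, -4.1]
   wp [0.451 0.16  0.227] toolx [ 0.47  0.26 -0.84] tooly [ 0.06 -0.96 -0.26]
[0.009, -0.019, -0.006, -1.2, 0.8, -2.9]
[0.009, -0.017, -0.007, -1.2, 1.1, -2.7]
[0.01, -0.015, -0.009, -1.1, 1.5, -2.4]
[0.01, -0.013, -0.01, -1.1, 1.8, -2.0]
[0.01, -0.01, -0.01, -1.1, 2.0, -1.6]
[0.01, -0.008, -0.011, -1.1, 2.2, -1.1]
[0.01, -0.005, -0.011, -1.1, 2.4, -0.6]
[0.01, -0.003, -0.01, -1.1, 2.4, -0.1]
   wp [0.54  0.272 0.238] toolx [ 0.63  0.47 -0.62] tooly [ 0.31 -0.88 -0.36]
[0.01, -0.011, -0.009, 0.8, 2.6, -0.3]
[0.009, -0.009, -0.008, 0.8, 2.6, 0.2]
[0.009, -0.007, -0.006, 0.8, 2.4, 0.6]
[0.008, -0.005, -0.004, 0.7, 2.3, 1.0]
[0.007, -0.003, -0.002, 0.7, 2.0, 1.5]
[0.006, -0.001, 0.0, 0.6, 1.8, 1.9]
[0.005, 0.001, 0.002, 0.5, 1.5, 2.3]
[0.004, 0.003, 0.005, 0.4, 1.2, 2.6]
   wp [0.587 0.323 0.234] toolx [ 0.84  0.27 -0.46] tooly [ 0.11 -0.93 -0.35]
[-0.001, 0.002, 0.012, 0.3, 0.5, 2.9]
[-0.003, 0.004, 0.015, 0.1, 0.1, 3.2]
[-0.004, 0.006, 0.017, -0.1, -0.2, 3.5]
[-0.006, 0.008, 0.019, -0.3, -0.6, 3.7]
[-0.007, 0.01, 0.022, -0.6, -1.0, 3.9]
[-0.009, 0.012, 0.024, -0.8, -1.4, 4.1]
[-0.009, 0.014, 0.026, -1.0, -1.8, 4.2]
   wp [0.477 0.298 0.133] toolx [ 0.77 -0.14 -0.62] tooly [-0.23 -0.97 -0.08]
```

>>> move_arm(series=[[0.013,-0.011,0.015,-1.2,-4.6,-2.0],[0.013,-0.013,0.012,-1.1,-4.2,-2.6],[0.012,-0.015,0.01,-1.1,-3.8,-3.2],[0.012,-0.017,0.007,-1.1,-3.3,-3.7],[0.012,-0.018,0.003,-1.1,-2.7,-4.1]])

```text
time_s: 15.2
ee_pos: [0.4435, 0.1672, 0.2247]
tcp_rot: [-0.099, 0.848, 0.102, -0.51]
force: [-0.8, -0.6, 0.6]
finger_gap: 0.0522
```

```bash
python3 - <<'E'
from jp import *
path([[0.0,.2,2.2,2.0,.45,-.4],[.3,.3,2.25,3.2,.6,-1.2],[.68,.6,2.15,4.3,.7,-1.9]],[6,6,7])
E
```

```text
t 15.2 q [-0.09  0.2   2.21  0.91  0.41  0.69] F [-0.8 -0.6  0.6]
[-0.0, -0.021, -0.015, -1.7, 3.1, -3.1]
[-0.0, -0.018, -0.018, -1.6, 3.5, -2.5]
[0.0, -0.015, -0.02, -1.6, 3.9, -1.9]
[0.0, -0.011, -0.021, -1.5, 4.1, -1.2]
[0.0, -0.007, -0.022, -1.5, 4.2, -0.4]
[0.0, -0.003, -0.021, -1.5, 4.2, 0.3]
   wp [0.523 0.232 0.319] toolx [ 0.74  0.4  -0.54] tooly [ 0.28 -0.92 -0.29]
[0.005, -0.019, -0.007, 1.7, 3.0, -1.1]
[0.004, -0.014, -0.005, 1.6, 3.0, -0.2]
[0.002, -0.009, -0.003, 1.5, 2.8, 0.7]
[0.001, -0.004, -0.001, 1.4, 2.5, 1.6]
[-0.001, 0.002, 0.002, 1.2, 2.1, 2.5]
[-0.003, 0.006, 0.005, 0.9, 1.6, 3.3]
   wp [0.524 0.269 0.333] toolx [ 0.9   0.24 -0.37] tooly [ 0.1  -0.93 -0.37]
[0.009, 0.002, 0.016, 0.4, -0.2, 2.7]
[0.007, 0.003, 0.019, 0.1, -0.6, 3.0]
[0.006, 0.004, 0.022, -0.3, -0.9, 3.3]
[0.004, 0.005, 0.025, -0.6, -1.3, 3.6]
[0.002, 0.007, 0.028, -0.9, -1.6, 3.8]
[0.0, 0.008, 0.031, -1.2, -2.0, 4.0]
[-0.001, 0.009, 0.034, -1.6, -2.3, 4.1]
   wp [0.461 0.286 0.168] toolx [ 0.78 -0.13 -0.61] tooly [-0.23 -0.97 -0.1 ]
```

>>> move_arm(series=[[0,-0.021,-0.015,-1.7,3.1,-3.1],[0,-0.018,-0.018,-1.6,3.5,-2.5],[0,-0.015,-0.02,-1.6,3.9,-1.9],[0,-0.011,-0.021,-1.5,4.1,-1.2],[0,-0.007,-0.022,-1.5,4.2,-0.4]])

```text
time_s: 15.7
ee_pos: [0.5157, 0.231, 0.3025]
tcp_rot: [-0.101, 0.916, 0.186, -0.342]
force: [-0.8, 0.0, -0.3]
finger_gap: 0.0521
```

```bash
python3 - <<'E'
from jp import *
path([[.3,.3,2.25,3.2,.6,-1.2],[.68,.6,2.15,4.3,.7,-1.9]],[7,7])
E
```

```text
t 15.7 q [-0.02  0.21  2.2   1.84  0.45 -0.25] F [-0.8  0.  -0.3]
[0.004, -0.02, -0.009, 1.1, 3.2, -1.5]
[0.004, -0.015, -0.008, 1.2, 3.2, -0.7]
[0.003, -0.011, -0.007, 1.1, 3.1, 0.2]
[0.001, -0.006, -0.005, 1.1, 2.9, 1.0]
[-0.0, -0.001, -0.003, 0.9, 2.6, 1.8]
[-0.002, 0.003, -0.0, 0.7, 2.2, 2.6]
[-0.003, 0.008, 0.003, 0.5, 1.7, 3.3]
   wp [0.525 0.269 0.334] toolx [ 0.9   0.24 -0.37] tooly [ 0.1  -0.93 -0.37]
[0.009, 0.002, 0.016, 0.4, -0.2, 2.7]
[0.007, 0.003, 0.019, 0.1, -0.6, 3.0]
[0.006, 0.004, 0.022, -0.3, -0.9, 3.3]
[0.004, 0.005, 0.025, -0.6, -1.3, 3.6]
[0.002, 0.007, 0.028, -0.9, -1.6, 3.8]
[0.0, 0.008, 0.031, -1.2, -2.0, 4.0]
[-0.001, 0.009, 0.034, -1.6, -2.3, 4.1]
   wp [0.462 0.286 0.168] toolx [ 0.78 -0.13 -0.61] tooly [-0.23 -0.97 -0.1 ]
```

>>> move_arm(series=[[0.004,-0.02,-0.009,1.1,3.2,-1.5],[0.004,-0.015,-0.008,1.2,3.2,-0.7],[0.003,-0.011,-0.007,1.1,3.1,0.2],[0.001,-0.006,-0.005,1.1,2.9,1.0],[0,-0.001,-0.003,0.9,2.6,1.8]])

```text
time_s: 16.2
ee_pos: [0.5341, 0.2784, 0.3405]
tcp_rot: [-0.169, 0.949, 0.141, -0.224]
force: [0.7, 0.8, 1.0]
finger_gap: 0.0522
```

>>> move_arm(series=[[-0.002,0.003,0,0.7,2.2,2.6],[-0.003,0.008,0.003,0.5,1.7,3.3]])

```text
time_s: 16.4
ee_pos: [0.5306, 0.2668, 0.3346]
tcp_rot: [-0.171, 0.961, 0.08, -0.202]
force: [0.0, 0.6, -0.1]
finger_gap: 0.0524
```

```bash
python3 - <<'E'
from jp import *
q,c=ik(*goal((.445,.28,.135),-17.5,49,-1),[.7,.65,2.15,4.3,.7,-1.9]); print(np.round(q,3),c)
path([q],[8])
E
```

```text
[ 0.696  0.685  2.096  4.482  0.711 -2.041] 1.0243629603930338e-09
t 16.4 q [ 0.31  0.31  2.24  3.25  0.62 -1.24] F [ 0.   0.6 -0.1]
[0.012, 0.005, 0.016, 0.1, -0.4, 3.1]
[0.01, 0.006, 0.02, -0.1, -0.8, 3.4]
[0.008, 0.006, 0.023, -0.4, -1.1, 3.6]
[0.006, 0.007, 0.026, -0.7, -1.5, 3.8]
[0.005, 0.007, 0.029, -1.0, -1.8, 4.0]
[0.003, 0.008, 0.032, -1.3, -2.2, 4.1]
[0.002, 0.008, 0.035, -1.6, -2.5, 4.2]
[0.001, 0.009, 0.037, -1.8, -2.8, 4.2]
   wp [0.459 0.275 0.122] toolx [ 0.72 -0.23 -0.66] tooly [-0.3  -0.95 -0.  ]
```

>>> move_arm(series=[[0.012,0.005,0.016,0.1,-0.4,3.1],[0.01,0.006,0.02,-0.1,-0.8,3.4],[0.008,0.006,0.023,-0.4,-1.1,3.6],[0.006,0.007,0.026,-0.7,-1.5,3.8],[0.005,0.007,0.029,-1.0,-1.8,4.0]])

```text
time_s: 16.9
ee_pos: [0.5147, 0.2748, 0.206]
tcp_rot: [-0.115, 0.952, -0.067, -0.276]
force: [1.0, 0.9, -0.2]
finger_gap: 0.0521
```

```bash
python3 - <<'E'
from jp import *
where(); print(np.round(get_state()['joint_positions'],2))
plan((.443,.280,.12),-17.5,48,-1,n=5)
E
```

```text
t 16.9 grasp [0.499  0.276  0.2161] toolx [ 0.839 -0.063 -0.541] tooly [-0.19  -0.965 -0.182] F [ 1.01  0.93 -0.21] gap 0.0521
[ 0.56  0.55  2.14  4.07  0.68 -1.77]
t 16.9 d [-0.0584  0.001  -0.0985] w [-4.4 -8.  11.4] rows 5
[0.0009, 0.0056, 0.0222, -0.88, -1.6, 2.28]
[0.0017, 0.0052, 0.0222, -0.88, -1.6, 2.28]
[0.0025, 0.0048, 0.0223, -0.88, -1.6, 2.28]
[0.0033, 0.0043, 0.0223, -0.88, -1.6, 2.28]
[0.0041, 0.0038, 0.0222, -0.88, -1.6, 2.28]
```

>>> move_arm(series=[[0.001,0.006,0.022,-0.9,-1.6,2.3],[0.002,0.005,0.022,-0.9,-1.6,2.3],[0.002,0.005,0.022,-0.9,-1.6,2.3],[0.003,0.004,0.02,-0.9,-1.6,2.3],[0,0,0,0,0,0]])

```text
time_s: 17.4
ee_pos: [0.4654, 0.2772, 0.12]
tcp_rot: [-0.061, 0.927, -0.13, -0.347]
force: [0.1, -0.2, 0.4]
finger_gap: 0.0523
```

```bash
python3 - <<'E'
from jp import *
where(); print(np.round(get_state()['joint_positions'],2)); st=get_state()
im,d=grab_frame('scene'); np.savez('s7.npz',im=im,d=d)
P=cloud('scene',d); m=(d>0)&np.all((P>(.57,-.08,.12))&(P<(.66,.02,.31)),-1); p=P[m]
for a,b in((.15,.165),(.2,.21)):
    q=p[(p[:,2]>a)&(p[:,2]<b)]; print('loop',len(q),np.round(q.mean(0),4),np.round(q.min(0),3),np.round(q.max(0),3))
plan((.445,.280,.113),-17.5,48,-1,n=3)
plan((.488,.266,.064),-17.5,48,-1,n=5)
E
```

```text
t 17.4 grasp [0.4518 0.2809 0.1324] toolx [ 0.725 -0.2   -0.659] tooly [-0.284 -0.959 -0.022] F [ 0.1  -0.22  0.37] gap 0.0523
[ 0.68  0.69  2.1   4.42  0.69 -2.  ]
loop 76 [ 0.6353 -0.0407  0.1596] [ 0.629 -0.066  0.154] [ 0.641 -0.014  0.164]
loop 87 [ 0.6295 -0.0424  0.2066] [ 0.618 -0.067  0.2  ] [ 0.634 -0.013  0.21 ]
t 17.45 d [-0.0077 -0.0011 -0.0204] w [-0.3 -0.8  1.6] rows 3
[0.0027, 0.0012, 0.0067, -0.11, -0.28, 0.54]
[0.0027, 0.0012, 0.0066, -0.11, -0.28, 0.54]
[0.0028, 0.0012, 0.0066, -0.11, -0.28, 0.54]
t 17.45 d [ 0.0353 -0.0151 -0.0694] w [-0.3 -0.8  1.6] rows 5
[0.0149, 0.0012, 0.0054, -0.06, -0.17, 0.32]
[0.0149, 0.0011, 0.0054, -0.06, -0.17, 0.32]
[0.0149, 0.001, 0.0053, -0.06, -0.17, 0.32]
[0.0149, 0.0009, 0.0053, -0.06, -0.17, 0.32]
[0.015, 0.0008, 0.0052, -0.06, -0.17, 0.32]
```

>>> move_arm(series=[[0.003,0.001,0.007,-0.1,-0.3,0.5],[0.003,0.001,0.007,-0.1,-0.3,0.5],[0.003,0.001,0.006,-0.1,-0.3,0.5],[0,0,0,0,0,0]])

```text
time_s: 17.85
ee_pos: [0.4598, 0.2756, 0.0998]
tcp_rot: [-0.056, 0.923, -0.142, -0.354]
force: [0.0, -0.1, 0.8]
finger_gap: 0.0522
```

```bash
python3 - <<'E'
from jp import *
where(); 
plan((.488,.266,.064),-17.5,48,-1,n=4)
E
```

```text
t 17.85 grasp [0.4465 0.2797 0.1124] toolx [ 0.709 -0.223 -0.669] tooly [-0.302 -0.953 -0.003] F [ 0.02 -0.11  0.83] gap 0.0522
t 17.85 d [ 0.0415 -0.0138 -0.0484] w [-0.2  0.   0. ] rows 4
[0.0162, 0.0002, 0.0017, -0.04, 0.0, 0.01]
[0.0162, 0.0002, 0.0017, -0.04, 0.0, 0.01]
[0.0162, 0.0002, 0.0017, -0.04, 0.0, 0.01]
[0.0162, 0.0002, 0.0017, -0.04, 0.0, 0.01]
```

>>> move_arm(series=[[0.016,0,0.002,0,0,0],[0.016,0,0.002,0,0,0],[0.015,0,0.002,0,0,0],[0.012,0,0.001,0,0,0],[0,0,0,0,0,0]])

```text
time_s: 18.35
ee_pos: [0.4995, 0.2635, 0.0552]
tcp_rot: [-0.057, 0.923, -0.142, -0.353]
force: [-0.3, -0.3, 0.2]
finger_gap: 0.0522
```

```bash
python3 - <<'E'
from jp import *
where(); plan((.488,.266,.064),-17.5,48,-1,n=1)
im,d=grab_frame('wrist'); print(search_frame('weight_grip','wrist')[:2]); cv2.imwrite('pics/w8.png',cv2.resize(im[...,::-1],(640,480)))
E
```

```text
t 18.35 grasp [0.4862 0.2676 0.0677] toolx [ 0.711 -0.222 -0.667] tooly [-0.302 -0.953 -0.005] F [-0.29 -0.28  0.19] gap 0.0522
t 18.35 d [ 0.0018 -0.0017 -0.0037] w [-0.3 -0.1  0.1] rows 1
[0.0041, 0.0011, 0.0013, -0.26, -0.15, 0.14]
[{'position': [65.5, 225.8], 'score': 0.74}, {'position': [255.3, 225.9], 'score': 0.67}]
```

View pics/w8.png

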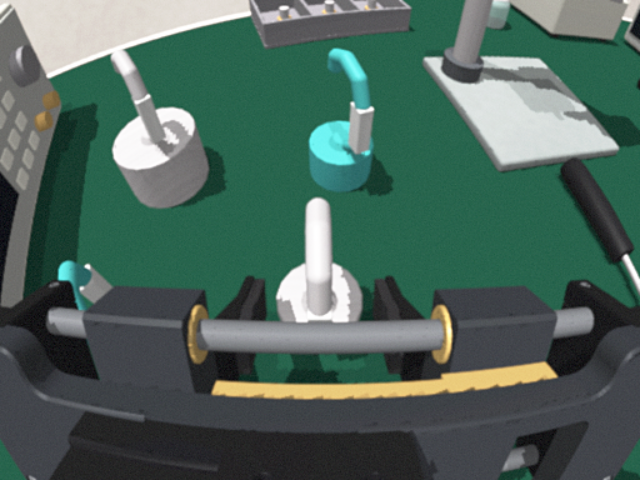

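The crook is centred at (318,250) between the fingers at (250,390), and well aligned. I'll finish the approach and close.

>>> move_arm(series=[[0.004,0.001,0.001,0,0,0],[0,0,0,0,0,0],[0,0,0,0,0,0],[0,0,0,0,0,0],[0,0,0,0,0,0]], claw=0, newtons=45)

```text
time_s: 18.95
ee_pos: [0.4997, 0.2629, 0.0543]
tcp_rot: [-0.057, 0.924, -0.14, -0.352]
force: [0.5, -0.2, -0.1]
finger_gap: 0.0198
```

>>> move_arm(series=[[0,0,0,0,0,0],[0,0,0,0,0,0],[0,0,0,0,0,0]])

```text
time_s: 19.25
ee_pos: [0.4997, 0.2632, 0.0545]
tcp_rot: [-0.057, 0.924, -0.14, -0.352]
force: [0.8, -0.2, -0.2]
finger_gap: 0.009
```

```bash
python3 - <<'E'
from jp import *
where(); q0=get_state()['joint_positions']; print(np.round(RT(get_state()).inv().apply([0,0,.04]),4))
for tilt in(48,50):
  for g,y in(((.52,.2,.19),-12),((.5,.1,.2),-8),((.52,-.033,.18),-4.3),((.55,-.033,.147),-4.3),((.615,-.04,.145),-4.3)):
    q,c=ik(*goal(g,y,tilt,-1),[.3,.6,2.2,3.4,.6,-1.6]); print(tilt,g,np.round(q,2),c<1e-4)
E
```

```text
t 19.25 grasp [0.4864 0.2673 0.067 ] toolx [ 0.713 -0.218 -0.666] tooly [-0.299 -0.954 -0.007] F [ 0.83 -0.22 -0.16] gap 0.009
[-0.0266 -0.0003 -0.0298]
48 (0.52, 0.2, 0.19) [ 0.38  0.53  2.13  4.19  0.49 -2.14] True
48 (0.5, 0.1, 0.2) [ 0.06  0.47  2.31  3.46  0.49 -1.72] True
48 (0.52, -0.033, 0.18) [-0.42  0.54  2.36  2.68  0.61 -1.42] True
48 (0.55, -0.033, 0.147) [-0.39  0.64  2.3   2.76  0.65 -1.47] True
48 (0.615, -0.04, 0.145) [-0.34  0.65  2.13  2.72  0.49 -1.37] True
50 (0.52, 0.2, 0.19) [ 0.39  0.55  2.14  4.12  0.55 -2.06] True
50 (0.5, 0.1, 0.2) [ 0.07  0.5   2.34  3.44  0.57 -1.68] True
50 (0.52, -0.033, 0.18) [-0.43  0.57  2.38  2.71  0.69 -1.46] True
50 (0.55, -0.033, 0.147) [-0.39  0.67  2.32  2.77  0.73 -1.5 ] True
50 (0.615, -0.04, 0.145) [-0.34  0.67  2.15  2.75  0.56 -1.41] True
```

>>> move_arm(series=[[-0.01,0,-0.011,0,0,0],[-0.017,0,-0.02,0,0,0],[-0.02,0,-0.022,0,0,0],[-0.02,0,-0.022,0,0,0]])

```text
time_s: 19.65
ee_pos: [0.4957, 0.2613, 0.1491]
tcp_rot: [-0.054, 0.92, -0.141, -0.361]
force: [0.4, -0.6, -2.5]
finger_gap: 0.0095
```

```bash
python3 - <<'E'
from jp import *
where(); print(np.round(get_state()['joint_positions'],2))
a=plan((.49,.12,.2),-9,49,-1)
plan((.525,-.033,.2),-4.3,50,-1,n=4,cur=a)
E
```

```text
t 19.65 grasp [0.4826 0.2654 0.1618] toolx [ 0.7   -0.221 -0.679] tooly [-0.298 -0.954  0.003] F [ 0.36 -0.56 -2.49] gap 0.0095
[ 0.6   0.61  2.05  4.57  0.62 -2.26]
t 19.65 d [ 0.0083 -0.1435  0.0386] w [-5.5  1.8 -6.3] rows 4
[0.0028, 0.0337, -0.0156, -1.37, 0.45, -1.58]
[0.002, 0.0341, -0.0148, -1.37, 0.45, -1.58]
[0.0012, 0.0345, -0.014, -1.37, 0.45, -1.58]
[0.0003, 0.0348, -0.0131, -1.37, 0.45, -1.58]
t 19.65 d [ 0.0353 -0.1519  0.0002] w [-3.1  1.  -3.6] rows 4
[0.011, 0.0361, -0.0097, -0.76, 0.25, -0.89]
[0.0105, 0.0364, -0.0091, -0.76, 0.25, -0.89]
[0.01, 0.0367, -0.0086, -0.76, 0.25, -0.89]
[0.0094, 0.037, -0.0081, -0.76, 0.25, -0.89]
```

The weight is lifted (fz −2.5). I'll carry it over in front of the chain.

>>> move_arm(series=[[0.006,0.026,-0.005,-1.1,0.4,-1.3],[0.004,0.028,-0.008,-1.1,0.4,-1.3],[0.002,0.028,-0.012,-1.1,0.4,-1.3],[0.001,0.028,-0.012,-1.1,0.3,-1.2],[0.001,0.028,-0.012,-1.1,0.3,-1.2]])

```text
time_s: 20.15
ee_pos: [0.5035, 0.1209, 0.1778]
tcp_rot: [-0.029, 0.934, -0.064, -0.35]
force: [0.6, 1.4, -1.8]
finger_gap: 0.0093
```

```bash
python3 - <<'E'
from jp import *
where(); print(np.round(get_state()['joint_positions'],2))
plan((.525,-.033,.18),-4.3,50,-1,n=5)
E
```

```text
t 20.15 grasp [0.4896 0.1228 0.1901] toolx [ 0.746 -0.1   -0.658] tooly [-0.141 -0.99  -0.01 ] F [ 0.65  1.35 -1.81] gap 0.0093
[ 0.14  0.51  2.33  3.53  0.57 -1.71]
t 20.15 d [ 0.0357 -0.155  -0.0098] w [-2.9  1.1 -2.5] rows 5
[0.0097, 0.0297, -0.0063, -0.58, 0.23, -0.5]
[0.0095, 0.0299, -0.0059, -0.58, 0.23, -0.5]
[0.0092, 0.03, -0.0056, -0.58, 0.23, -0.5]
[0.009, 0.0301, -0.0052, -0.58, 0.23, -0.5]
[0.0088, 0.0303, -0.0049, -0.58, 0.23, -0.5]
```

>>> move_arm(series=[[0.01,0.03,-0.006,-0.6,0.2,-0.5],[0.009,0.03,-0.006,-0.6,0.2,-0.5],[0.009,0.03,-0.006,-0.6,0.2,-0.5],[0.009,0.026,-0.005,-0.6,0.2,-0.5],[0.002,0.008,-0.001,0,0,0]])

```text
time_s: 20.65
ee_pos: [0.5302, -0.0148, 0.1664]
tcp_rot: [-0.017, 0.936, -0.041, -0.35]
force: [0.7, 0.2, -2.6]
finger_gap: 0.0097
```

```bash
python3 - <<'E'
from jp import *
where(); print(np.round(get_state()['joint_positions'],2))
im,d=grab_frame('scene'); np.savez('s9.npz',im=im,d=d)
P=cloud('scene',d); hsv=cv2.cvtColor(im,cv2.COLOR_RGB2HSV); M=(d>0)&(hsv[...,2]>55)&(hsv[...,1]<90)
where()
m=M&np.all((P>(.50,-.09,.07))&(P<(.605,.03,.22)),-1); p=P[m]
for z0 in np.arange(.07,.22,.01):
    q=p[(p[:,2]>z0)&(p[:,2]<z0+.01)]
    if len(q)>2: print('wt',round(z0,3),len(q),np.round(q.mean(0),3),np.round(q.min(0)[:2],3),np.round(q.max(0)[:2],3))
m=M&np.all((P>(.605,-.08,.14))&(P<(.66,.02,.21)),-1); p=P[m]
for z0 in np.arange(.145,.21,.006):
    q=p[(p[:,2]>z0)&(p[:,2]<z0+.006)]
    if len(q)>2: print('loop',round(z0,3),len(q),np.round(q.mean(0),3),np.round(q.min(0)[:2],3),np.round(q.max(0)[:2],3))
E
```

```text
t 20.65 grasp [ 0.5162 -0.0136  0.1786] toolx [ 0.751 -0.065 -0.657] tooly [-0.088 -0.996 -0.002] F [ 0.69  0.16 -2.55] gap 0.0097
[-0.36  0.56  2.38  2.8   0.66 -1.48]
t 20.7 grasp [ 0.5161 -0.0139  0.1785] toolx [ 0.751 -0.066 -0.657] tooly [-0.089 -0.996 -0.002] F [ 0.6  -0.28 -2.81] gap 0.0094
wt 0.11 39 [ 0.554 -0.027  0.117] [ 0.526 -0.039] [ 0.565 -0.005]
wt 0.12 57 [ 0.553 -0.029  0.125] [ 0.527 -0.04 ] [ 0.565 -0.01 ]
wt 0.13 61 [ 0.553 -0.028  0.135] [ 0.528 -0.039] [ 0.566 -0.009]
wt 0.14 176 [ 0.543 -0.019  0.145] [ 0.518 -0.039] [0.565 0.007]
wt 0.15 16 [ 0.529 -0.015  0.153] [ 0.522 -0.02 ] [ 0.544 -0.01 ]
wt 0.17 5 [ 0.522 -0.01   0.176] [ 0.521 -0.012] [ 0.525 -0.009]
wt 0.18 17 [ 0.521 -0.01   0.185] [ 0.501 -0.017] [ 0.525 -0.004]
wt 0.19 22 [ 0.52  -0.013  0.194] [ 0.513 -0.019] [ 0.525 -0.   ]
wt 0.2 35 [ 0.534 -0.013  0.205] [ 0.503 -0.021] [0.557 0.006]
wt 0.21 48 [ 0.547 -0.019  0.215] [ 0.52  -0.042] [ 0.605 -0.012]
loop 0.151 11 [ 0.636 -0.045  0.156] [ 0.633 -0.064] [ 0.639 -0.014]
loop 0.157 57 [ 0.635 -0.039  0.16 ] [ 0.63  -0.067] [ 0.64  -0.014]
loop 0.163 17 [ 0.635 -0.044  0.166] [ 0.631 -0.067] [ 0.639 -0.013]
loop 0.169 15 [ 0.634 -0.042  0.172] [ 0.629 -0.066] [ 0.638 -0.014]
loop 0.175 14 [ 0.634 -0.036  0.178] [ 0.631 -0.067] [ 0.639 -0.013]
loop 0.181 21 [ 0.632 -0.039  0.184] [ 0.626 -0.066] [ 0.636 -0.012]
loop 0.187 17 [ 0.632 -0.041  0.19 ] [ 0.626 -0.066] [ 0.637 -0.012]
loop 0.193 21 [ 0.631 -0.04   0.196] [ 0.627 -0.066] [ 0.636 -0.011]
loop 0.199 23 [ 0.631 -0.041  0.203] [ 0.626 -0.066] [ 0.636 -0.015]
loop 0.205 68 [ 0.629 -0.041  0.208] [ 0.619 -0.065] [ 0.635 -0.012]
```

Weight origin measured at (.541, −.016, .206), matching the grasp. The loop bar is at about (.632, −.040, .158). Now to the pre-hook height.

```bash
python3 - <<'E'
from jp import *
plan((.545,-.032,.1485),-4.3,50,-1,n=4)
E
```

```text
t 20.7 d [ 0.0291 -0.018  -0.0297] w [-0.6  1.1 -0.5] rows 4
[0.0106, 0.0038, 0.0006, -0.16, 0.27, -0.14]
[0.0106, 0.0039, 0.0006, -0.16, 0.27, -0.14]
[0.0106, 0.0039, 0.0007, -0.16, 0.27, -0.14]
[0.0106, 0.0039, 0.0008, -0.16, 0.27, -0.14]
```

>>> move_arm(series=[[0.01,0.004,0.001,-0.2,0.3,-0.1],[0.01,0.004,0.001,-0.2,0.3,-0.1],[0.01,0.004,0.001,-0.2,0.3,-0.1],[0.008,0.003,0.001,0,0.2,0],[0,0,0,0,0,0]])

```text
time_s: 21.2
ee_pos: [0.554, -0.0321, 0.1347]
tcp_rot: [-0.012, 0.938, -0.037, -0.345]
force: [0.4, -0.3, -2.7]
finger_gap: 0.009
```

```bash
python3 - <<'E'
from jp import *
where(); plan((.575,-.0345,.1485),-4.3,50,-1,n=4)
E
```

```text
t 21.2 grasp [ 0.5398 -0.0309  0.1468] toolx [ 0.76  -0.06  -0.647] tooly [-0.078 -0.997  0.002] F [ 0.45 -0.26 -2.71] gap 0.009
t 21.2 d [ 0.0352 -0.0035  0.0018] w [-0.   0.3 -0.2] rows 4
[0.0065, 0.0002, -0.0061, -0.0, 0.09, -0.05]
[0.0065, 0.0002, -0.0061, -0.0, 0.09, -0.05]
[0.0065, 0.0002, -0.0061, -0.0, 0.09, -0.05]
[0.0065, 0.0002, -0.006, -0.0, 0.09, -0.05]
```

>>> move_arm(series=[[0.006,0,-0.006,0,0.1,0],[0.006,0,-0.006,0,0.1,0],[0.006,0,-0.006,0,0.1,0],[0.005,0,-0.005,0,0.1,0],[0,0,0,0,0,0]])

```text
time_s: 21.7
ee_pos: [0.5893, -0.0328, 0.1382]
tcp_rot: [-0.012, 0.939, -0.035, -0.341]
force: [-0.6, -0.0, -2.2]
finger_gap: 0.0093
```

```bash
python3 - <<'E'
from jp import *
where(); plan((.593,-.036,.1485),-4.3,50,-1,n=3)
im,d=grab_frame('scene'); np.savez('s10.npz',im=im,d=d)
P=cloud('scene',d); hsv=cv2.cvtColor(im,cv2.COLOR_RGB2HSV); M=(d>0)&(hsv[...,2]>55)&(hsv[...,1]<90)
cv2.imwrite('pics/s10.png',cv2.resize(im[120:240,200:360,::-1],(800,600),interpolation=cv2.INTER_CUBIC))
E
```

```text
t 21.7 grasp [ 0.5749 -0.0318  0.1502] toolx [ 0.765 -0.058 -0.641] tooly [-0.074 -0.997  0.002] F [-0.64 -0.   -2.2 ] gap 0.0093
t 21.7 d [ 0.018  -0.0042 -0.0017] w [ 0.1 -0.1 -0. ] rows 3
[0.005, 0.001, -0.0035, 0.04, -0.04, -0.02]
[0.005, 0.001, -0.0035, 0.04, -0.04, -0.02]
[0.005, 0.001, -0.0035, 0.04, -0.04, -0.02]
```

View pics/s10.png

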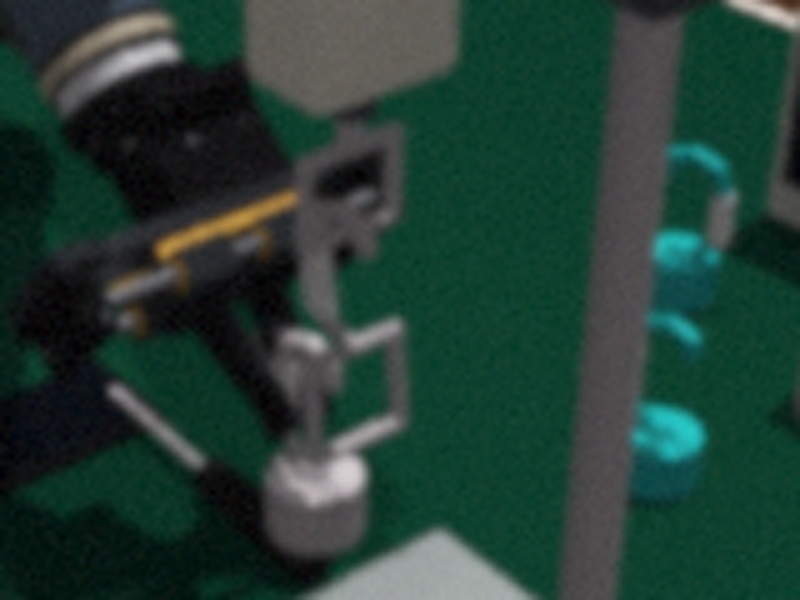

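The weight's tip is at the window's edge, level with the window's middle. Going in.

>>> move_arm(series=[[0.005,0.001,-0.004,0,0,0],[0.005,0.001,-0.0035,0,0,0],[0.005,0.001,-0.0035,0,0,0],[0,0,0,0,0,0]])

```text
time_s: 22.15
ee_pos: [0.6076, -0.0372, 0.1366]
tcp_rot: [-0.012, 0.939, -0.035, -0.342]
force: [-0.1, 0.1, -3.2]
finger_gap: 0.0098
```

```bash
python3 - <<'E'
from jp import *
where(); plan((.610,-.037,.1495),-4.3,50,-1,n=4)
E
```

```text
t 22.15 grasp [ 0.5933 -0.0361  0.1486] toolx [ 0.764 -0.058 -0.643] tooly [-0.075 -0.997  0.002] F [-0.09  0.09 -3.24] gap 0.0098
t 22.15 d [ 0.0167 -0.0009  0.0009] w [ 0.1  0.  -0. ] rows 4
[0.0031, -0.0001, -0.0029, 0.02, 0.0, -0.01]
[0.0031, -0.0001, -0.0029, 0.02, 0.0, -0.01]
[0.0031, -0.0001, -0.0029, 0.02, 0.0, -0.01]
[0.0031, -0.0001, -0.0029, 0.02, 0.0, -0.01]
```

>>> move_arm(series=[[0.003,0,-0.003,0,0,0],[0.003,0,-0.003,0,0,0],[0.003,0,-0.003,0,0,0],[0.003,0,-0.003,0,0,0],[0,0,0,0,0,0]])

```text
time_s: 22.65
ee_pos: [0.6255, -0.0386, 0.1377]
tcp_rot: [-0.012, 0.939, -0.035, -0.342]
force: [0.6, -0.6, -2.7]
finger_gap: 0.0095
```

```bash
python3 - <<'E'
from jp import *
where(); print('down 3mm:',np.round(RT(get_state()).inv().apply([0,0,-.003]),4))
im,d=grab_frame('scene')
P=cloud('scene',d); hsv=cv2.cvtColor(im,cv2.COLOR_RGB2HSV); M=(d>0)&(hsv[...,2]>55)&(hsv[...,1]<90)
cv2.imwrite('pics/s11.png',cv2.resize(im[120:240,200:360,::-1],(800,600),interpolation=cv2.INTER_CUBIC))
m=M&np.all((P>(.57,-.08,.06))&(P<(.66,.02,.21)),-1); p=P[m]
for z0 in np.arange(.08,.21,.007):
    q=p[(p[:,2]>z0)&(p[:,2]<z0+.007)]
    if len(q)>2: print(round(z0,3),len(q),np.round(q.mean(0),3),np.round(q.min(0)[:2],3),np.round(q.max(0)[:2],3))
E
```

```text
t 22.65 grasp [ 0.6112 -0.0375  0.1498] toolx [ 0.763 -0.058 -0.644] tooly [-0.075 -0.997  0.001] F [ 0.55 -0.59 -2.69] gap 0.0095
down 3mm: [ 0.0019 -0.      0.0023]
0.08 9 [ 0.649 -0.052  0.085] [ 0.637 -0.061] [ 0.658 -0.03 ]
0.087 40 [ 0.651 -0.051  0.091] [ 0.634 -0.062] [ 0.66  -0.025]
0.094 43 [ 0.65  -0.051  0.098] [ 0.629 -0.064] [ 0.659 -0.025]
0.101 46 [ 0.65  -0.052  0.104] [ 0.629 -0.064] [ 0.659 -0.024]
0.108 79 [ 0.642 -0.046  0.113] [ 0.614 -0.063] [ 0.66  -0.016]
0.115 159 [ 0.64  -0.041  0.117] [ 0.614 -0.062] [ 0.66  -0.016]
0.122 18 [ 0.624 -0.039  0.125] [ 0.617 -0.042] [ 0.639 -0.035]
0.15 26 [ 0.624 -0.035  0.155] [ 0.616 -0.048] [ 0.638 -0.017]
0.157 68 [ 0.631 -0.039  0.16 ] [ 0.61  -0.064] [ 0.639 -0.014]
0.164 31 [ 0.627 -0.04   0.167] [ 0.613 -0.066] [ 0.638 -0.014]
0.171 36 [ 0.63  -0.037  0.174] [ 0.6   -0.066] [ 0.651 -0.013]
0.178 50 [ 0.632 -0.04   0.182] [ 0.582 -0.068] [ 0.651 -0.002]
0.185 54 [ 0.635 -0.038  0.188] [ 0.616 -0.065] [ 0.65  -0.012]
0.192 28 [ 0.625 -0.036  0.195] [ 0.581 -0.067] [ 0.637 -0.002]
0.199 35 [ 0.629 -0.041  0.203] [ 0.584 -0.066] [ 0.635 -0.005]
0.206 54 [ 0.629 -0.039  0.208] [ 0.619 -0.065] [ 0.634 -0.014]
```

View pics/s11.png

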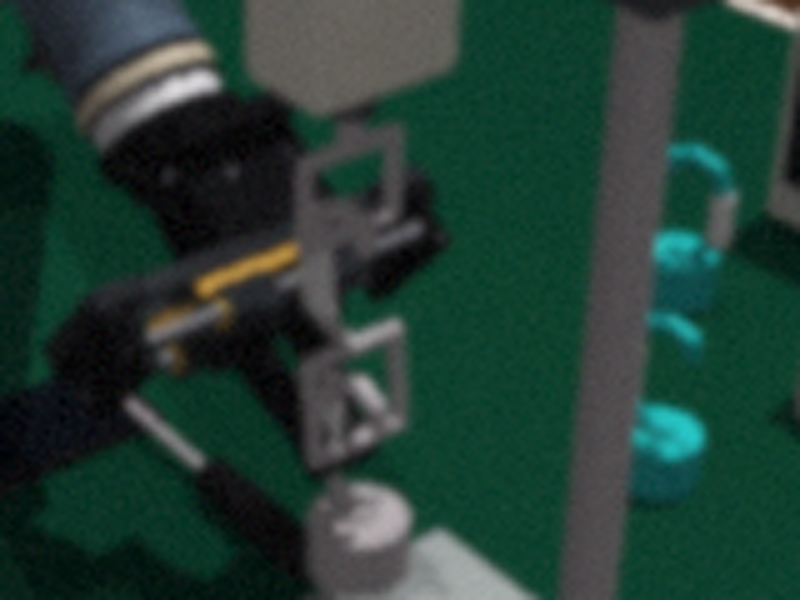

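The crook is through the loop window at (365,395). I'll lower it, easing back a little.

>>> move_arm(series=[[0.0015,0,0.003,0,0,0],[0.0015,0,0.003,0,0,0],[0.0015,0,0.003,0,0,0],[0.002,0,0.002,0,0,0],[0,0,0,0,0,0]])

```text
time_s: 23.2
ee_pos: [0.6216, -0.0381, 0.123]
tcp_rot: [-0.013, 0.938, -0.035, -0.344]
force: [-1.0, -0.4, -2.6]
finger_gap: 0.0091
```

```bash
python3 - <<'E'
from jp import *
where(); plan((.608,-.0375,.133),-4.3,50,-1,n=4)
E
```

```text
t 23.2 grasp [ 0.6074 -0.037   0.1351] toolx [ 0.761 -0.058 -0.647] tooly [-0.075 -0.997  0.001] F [-1.02 -0.35 -2.6 ] gap 0.0091
t 23.2 d [ 0.0007 -0.0005 -0.002 ] w [ 0.   0.3 -0. ] rows 4
[0.0005, 0.0001, 0.0003, 0.01, 0.07, -0.01]
[0.0005, 0.0001, 0.0003, 0.01, 0.07, -0.01]
[0.0005, 0.0001, 0.0003, 0.01, 0.07, -0.01]
[0.0005, 0.0001, 0.0003, 0.01, 0.07, -0.01]
```

>>> move_arm(series=[[0,0,0.0014,0,0,0],[0,0,0.0014,0,0,0],[0,0,0.0014,0,0,0],[0,0,0,0,0,0]])

```text
time_s: 23.6
ee_pos: [0.6187, -0.0379, 0.1194]
tcp_rot: [-0.013, 0.938, -0.035, -0.344]
force: [-0.8, 0.2, -3.0]
finger_gap: 0.0098
```

>>> move_arm(series=[[0,0,0.0014,0,0,0],[0,0,0.0014,0,0,0]])

```text
time_s: 23.8
ee_pos: [0.618, -0.038, 0.1186]
tcp_rot: [-0.012, 0.939, -0.035, -0.342]
force: [0.2, 1.0, 0.5]
finger_gap: 0.0096
```

Contact is felt. In my reading, gauge load ≈ fz + 3.3 N. I'll draw on gently.

>>> move_arm(series=[[0,0,0.0014,0,0,0],[0,0,0.0014,0,0,0]])

```text
time_s: 24.0
ee_pos: [0.6176, -0.0381, 0.1183]
tcp_rot: [-0.012, 0.94, -0.035, -0.339]
force: [-0.8, 0.4, 1.7]
finger_gap: 0.0095
```

>>> move_arm(series=[[0,0,0.0014,0,0,0],[0,0,0.0014,0,0,0]])

```text
time_s: 24.2
ee_pos: [0.6172, -0.0383, 0.1178]
tcp_rot: [-0.012, 0.941, -0.036, -0.336]
force: [-0.6, 0.5, 3.2]
finger_gap: 0.0094
```

>>> move_arm(series=[[0.0008,0,0.0012,0,0,0],[0.0008,0,0.0012,0,0,0]])

```text
time_s: 24.4
ee_pos: [0.6176, -0.0385, 0.1157]
tcp_rot: [-0.012, 0.941, -0.036, -0.335]
force: [-0.1, -0.1, 3.5]
finger_gap: 0.0094
```

>>> move_arm(series=[[0.0008,0,0.0012,0,0,0],[0.0008,0,0.0012,0,0,0],[0.0008,0,0.0012,0,0,0]])

```text
time_s: 24.7
ee_pos: [0.6176, -0.0385, 0.1114]
tcp_rot: [-0.011, 0.942, -0.036, -0.334]
force: [-0.8, -0.8, 3.4]
finger_gap: 0.0095
```

```bash
python3 - <<'E'
from jp import *
where(); plan((.600,-.0375,.128),-4.3,50,-1,n=2)
print(np.round(get_state()['ft_torque'],2))
E
```

```text
t 24.7 grasp [ 0.6031 -0.0374  0.1232] toolx [ 0.774 -0.06  -0.63 ] tooly [-0.075 -0.997  0.002] F [-0.78 -0.81  3.43] gap 0.0095
t 24.7 d [-0.0033 -0.      0.0045] w [ 0.1 -0.9 -0.1] rows 2
[-0.0027, 0.0001, -0.0007, 0.05, -0.46, -0.04]
[-0.0027, 0.0001, -0.0007, 0.05, -0.46, -0.04]
[-0.07  0.16 -0.01]
```

The spindle is sliding through its play at a constant ~3.4 N on the wrist. Smaller steps now.

>>> move_arm(series=[[0.0006,0,0.0008,0,0,0],[0.0006,0,0.0008,0,0,0]])

```text
time_s: 24.9
ee_pos: [0.6175, -0.0385, 0.1091]
tcp_rot: [-0.011, 0.942, -0.036, -0.334]
force: [0.7, 0.2, 3.8]
finger_gap: 0.0099
```

>>> move_arm(series=[[0.0006,0,0.0008,0,0,0],[0.0006,0,0.0008,0,0,0]])

```text
time_s: 25.1
ee_pos: [0.6173, -0.0385, 0.1069]
tcp_rot: [-0.011, 0.942, -0.036, -0.334]
force: [-0.6, 0.9, 2.8]
finger_gap: 0.0091
```

>>> move_arm(series=[[0.0006,0,0.0008,0,0,0],[0.0006,0,0.0008,0,0,0]])

```text
time_s: 25.3
ee_pos: [0.6184, -0.0386, 0.1061]
tcp_rot: [-0.011, 0.942, -0.036, -0.332]
force: [-0.7, 0.1, 6.4]
finger_gap: 0.0098
```

Firm stop reached at about z=.106. I'll build up to about 9 N on the wrist (≈12 N at the gauge).

>>> move_arm(series=[[0.0004,0,0.0005,0,0,0]])

```text
time_s: 25.4
ee_pos: [0.619, -0.0388, 0.1062]
tcp_rot: [-0.011, 0.943, -0.036, -0.331]
force: [-0.2, 0.3, 5.2]
finger_gap: 0.0094
```

>>> move_arm(series=[[0.0004,0,0.0005,0,0,0]])

```text
time_s: 25.5
ee_pos: [0.6196, -0.0389, 0.1062]
tcp_rot: [-0.011, 0.943, -0.036, -0.33]
force: [-0.7, -0.3, 4.9]
finger_gap: 0.0091
```

>>> move_arm(series=[[0.0005,0,0.0014,0,-0.3,0]])

```text
time_s: 25.6
ee_pos: [0.62, -0.039, 0.1059]
tcp_rot: [-0.011, 0.943, -0.036, -0.331]
force: [-1.1, 0.7, 8.5]
finger_gap: 0.0092
```

>>> move_arm(series=[[0.0005,0,0.0014,0,-0.3,0]])

```text
time_s: 25.7
ee_pos: [0.6206, -0.0391, 0.106]
tcp_rot: [-0.011, 0.943, -0.036, -0.331]
force: [-1.0, -0.4, 8.5]
finger_gap: 0.0099
```

>>> move_arm(series=[[0.0002,0,0.0016,0,-0.3,0],[0.0002,0,0.0016,0,-0.3,0],[0.0002,0,0.0016,0,-0.3,0]])

```text
time_s: 26.0
ee_pos: [0.6214, -0.0395, 0.1061]
tcp_rot: [-0.01, 0.943, -0.036, -0.332]
force: [-1.1, 0.3, 6.8]
finger_gap: 0.0094
```

>>> move_arm(series=[[0.0002,0,0.0016,0,-0.3,0],[0.0002,0,0.0016,0,-0.3,0],[0.0002,0,0.0016,0,-0.3,0],[0.0002,0,0.0016,0,-0.3,0]])

```text
time_s: 26.4
ee_pos: [0.622, -0.0398, 0.1062]
tcp_rot: [-0.01, 0.942, -0.036, -0.334]
force: [-1.1, -0.0, 7.2]
finger_gap: 0.0094
```

>>> move_arm(series=[[0.0002,0,0.0016,0,-0.3,0],[0.0002,0,0.0016,0,-0.3,0],[0.0002,0,0.0016,0,-0.3,0],[0.0002,0,0.0016,0,-0.3,0],[0.0002,0,0.0016,0,-0.3,0]])

```text
time_s: 26.9
ee_pos: [0.6227, -0.0402, 0.1064]
tcp_rot: [-0.009, 0.941, -0.036, -0.336]
force: [0.3, 0.8, 6.8]
finger_gap: 0.0095
```

```bash
python3 - <<'E'
from jp import *
where()
E
```

```text
t 26.9 grasp [ 0.6082 -0.039   0.1183] toolx [ 0.771 -0.061 -0.633] tooly [-0.073 -0.997  0.007] F [0.33 0.82 6.78] gap 0.0095
```

A bit low (≈10 N at the gauge). I'll raise it slightly and hold for more than a second.

>>> move_arm(series=[[0.0004,0,0.0019,0,-0.2,0],[0.0004,0,0.0019,0,-0.2,0]])

```text
time_s: 27.1
ee_pos: [0.6232, -0.0404, 0.1063]
tcp_rot: [-0.008, 0.942, -0.036, -0.335]
force: [-1.8, -0.2, 8.7]
finger_gap: 0.0096
```

>>> move_arm(series=[[0.0004,0,0.0019,0,-0.2,0],[0.0004,0,0.0019,0,-0.2,0],[0.0004,0,0.0019,0,-0.2,0]])

```text
time_s: 27.4
ee_pos: [0.6242, -0.0406, 0.1063]
tcp_rot: [-0.008, 0.943, -0.036, -0.332]
force: [-1.8, 0.2, 9.0]
finger_gap: 0.0093
```

>>> move_arm(series=[[0.0003,0,0.002,0,-0.2,0],[0.0003,0,0.002,0,-0.2,0],[0.0003,0,0.002,0,-0.2,0],[0.0003,0,0.002,0,-0.2,0],[0.0003,0,0.002,0,-0.2,0]])

```text
time_s: 27.9
ee_pos: [0.6251, -0.041, 0.1063]
tcp_rot: [-0.006, 0.944, -0.036, -0.328]
force: [-0.4, 1.1, 7.8]
finger_gap: 0.0096
```

>>> move_arm(series=[[0.0003,0,0.002,0,-0.2,0],[0.0003,0,0.002,0,-0.2,0],[0.0003,0,0.002,0,-0.2,0],[0.0003,0,0.002,0,-0.2,0],[0.0003,0,0.002,0,-0.2,0]])

```text
time_s: 28.4
ee_pos: [0.626, -0.0414, 0.1063]
tcp_rot: [-0.005, 0.946, -0.035, -0.324]
force: [-1.7, -0.4, 8.8]
finger_gap: 0.0093
```

```bash
python3 - <<'E'
from jp import *
where(); plan((.598,-.0375,.1195),-4.3,50,-1,n=5)
E
```

```text
t 28.4 grasp [ 0.6112 -0.0402  0.1177] toolx [ 0.788 -0.064 -0.612] tooly [-0.07  -0.997  0.014] F [-1.71 -0.41  8.8 ] gap 0.0093
t 28.4 d [-0.0137  0.0028  0.0012] w [ 0.8 -2.3 -0.3] rows 5
[-0.0023, -0.0004, 0.0015, 0.15, -0.45, -0.06]
[-0.0023, -0.0004, 0.0015, 0.15, -0.45, -0.06]
[-0.0023, -0.0004, 0.0015, 0.15, -0.45, -0.06]
[-0.0023, -0.0004, 0.0016, 0.15, -0.45, -0.06]
[-0.0023, -0.0004, 0.0016, 0.15, -0.45, -0.06]
```

Held for over 1.3 s at ~8–9 N on the wrist (≈11–12 N at the gauge). Now I'll ease back under the pin so the release doesn't swing.

>>> move_arm(series=[[-0.0023,-0.0004,0.0015,0.1,-0.4,0],[-0.0023,-0.0004,0.0015,0.1,-0.4,0],[-0.0023,-0.0004,0.0015,0.1,-0.4,0]])

```text
time_s: 28.7
ee_pos: [0.6171, -0.0395, 0.1065]
tcp_rot: [-0.008, 0.942, -0.036, -0.335]
force: [-0.4, 0.4, 3.0]
finger_gap: 0.0095
```

```bash
python3 - <<'E'
from jp import *
where(); plan((.599,-.0375,.1185),-4.3,50,-1,n=3)
im,d=grab_frame('scene')
P=cloud('scene',d); hsv=cv2.cvtColor(im,cv2.COLOR_RGB2HSV); M=(d>0)&(hsv[...,2]>55)&(hsv[...,1]<90)
cv2.imwrite('pics/s12.png',cv2.resize(im[120:240,200:360,::-1],(800,600),interpolation=cv2.INTER_CUBIC))
m=M&np.all((P>(.57,-.08,.05))&(P<(.67,.02,.31)),-1); p=P[m]
for z0 in np.arange(.05,.31,.01):
    q=p[(p[:,2]>z0)&(p[:,2]<z0+.01)]
    if len(q)>2: print(round(z0,3),len(q),np.round(q.mean(0),3),np.round(q.min(0)[:2],3),np.round(q.max(0)[:2],3))
E
```

```text
t 28.7 grasp [ 0.6027 -0.0383  0.1183] toolx [ 0.774 -0.063 -0.631] tooly [-0.074 -0.997  0.009] F [-0.44  0.41  2.98] gap 0.0095
t 28.7 d [-0.0039  0.0009 -0.    ] w [ 0.5 -0.9 -0.3] rows 3
[-0.001, -0.0002, 0.0008, 0.15, -0.3, -0.09]
[-0.001, -0.0002, 0.0008, 0.15, -0.3, -0.09]
[-0.001, -0.0002, 0.0008, 0.15, -0.3, -0.09]
0.05 33 [ 0.642 -0.053  0.057] [ 0.621 -0.064] [ 0.653 -0.026]
0.06 65 [ 0.643 -0.051  0.065] [ 0.619 -0.064] [ 0.655 -0.026]
0.07 66 [ 0.643 -0.053  0.075] [ 0.62  -0.066] [ 0.653 -0.025]
0.08 210 [ 0.633 -0.043  0.085] [ 0.606 -0.064] [ 0.653 -0.018]
0.09 28 [ 0.621 -0.041  0.093] [ 0.611 -0.046] [ 0.634 -0.036]
0.11 3 [ 0.609 -0.034  0.117] [ 0.607 -0.036] [ 0.609 -0.033]
0.12 4 [ 0.611 -0.034  0.125] [ 0.606 -0.042] [ 0.615 -0.029]
0.13 11 [ 0.605 -0.031  0.134] [ 0.593 -0.04 ] [ 0.61  -0.018]
0.14 67 [ 0.626 -0.039  0.147] [ 0.588 -0.065] [ 0.643 -0.015]
0.15 78 [ 0.627 -0.042  0.155] [ 0.604 -0.069] [ 0.641 -0.014]
0.16 30 [ 0.626 -0.043  0.164] [ 0.576 -0.067] [ 0.634 -0.   ]
0.17 24 [ 0.627 -0.038  0.175] [ 0.58  -0.068] [ 0.632 -0.   ]
0.18 75 [ 0.591 -0.027  0.185] [ 0.57 -0.08] [0.632 0.02 ]
0.19 96 [ 0.622 -0.039  0.195] [ 0.572 -0.071] [0.631 0.003]
0.2 28 [ 0.607 -0.038  0.204] [ 0.595 -0.042] [ 0.621 -0.033]
0.21 26 [ 0.604 -0.039  0.215] [ 0.595 -0.043] [ 0.609 -0.031]
0.22 22 [ 0.605 -0.038  0.225] [ 0.598 -0.043] [ 0.608 -0.031]
0.23 4 [ 0.607 -0.037  0.232] [ 0.607 -0.042] [ 0.607 -0.033]
0.24 23 [ 0.621 -0.043  0.248] [ 0.605 -0.063] [ 0.64  -0.023]
0.25 104 [ 0.625 -0.04   0.255] [ 0.601 -0.066] [ 0.641 -0.011]
0.26 58 [ 0.625 -0.038  0.264] [ 0.61  -0.064] [ 0.635 -0.011]
0.27 27 [ 0.625 -0.036  0.275] [ 0.621 -0.066] [ 0.629 -0.013]
0.28 35 [ 0.625 -0.038  0.285] [ 0.62  -0.065] [ 0.629 -0.011]
0.29 74 [ 0.625 -0.039  0.293] [ 0.618 -0.065] [ 0.63 -0.01]
0.3 17 [ 0.627 -0.041  0.304] [ 0.622 -0.046] [ 0.633 -0.032]
```

The chain is straight now (loop bar x≈.624 under the pin at .622), and the pin has come down to z≈.252. Releasing.

>>> move_arm(series=[[-0.001,0,0.0008,0,-0.3,0],[0,0,0,0,0,0]])

```text
time_s: 28.95
ee_pos: [0.6151, -0.0391, 0.1065]
tcp_rot: [-0.008, 0.941, -0.036, -0.338]
force: [0.1, -0.2, 3.3]
finger_gap: 0.0093
```

>>> move_arm(series=[[0,0,0,0,0,0],[0,0,0,0,0,0],[0,0,0,0,0,0],[0,0,0,0,0,0],[0,0,0,0,0,0]], claw=55)

```text
time_s: 29.45
ee_pos: [0.6132, -0.0389, 0.1036]
tcp_rot: [-0.009, 0.939, -0.036, -0.342]
force: [0.1, -0.7, -0.7]
finger_gap: 0.0413
```

```bash
python3 - <<'E'
from jp import *
where(); 
im,d=grab_frame('scene'); cv2.imwrite('pics/s13.png',cv2.resize(im[120:240,200:360,::-1],(800,600),interpolation=cv2.INTER_CUBIC))
E
```

```text
t 29.45 grasp [ 0.5989 -0.0377  0.1156] toolx [ 0.764 -0.062 -0.642] tooly [-0.074 -0.997  0.008] F [ 0.07 -0.72 -0.72] gap 0.0413
```

View pics/s13.png

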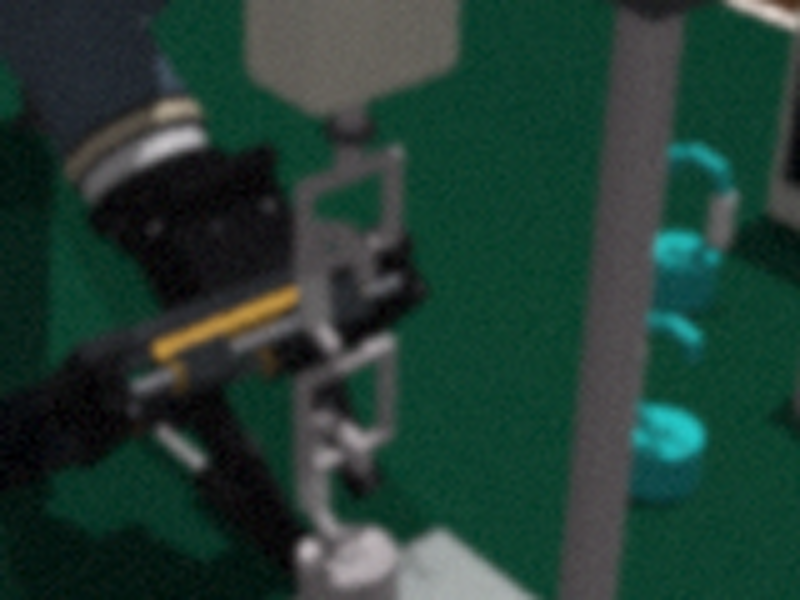

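The weight hangs from the loop and the fingers are open on either side. Backing out in −x.

>>> move_arm(series=[[-0.006,0,0.003,0,0,0],[-0.01,0,0.006,0,0,0],[-0.015,0,0.008,0,0,0],[-0.018,0,0.008,0,0,0],[-0.02,0,0.008,0,0,0]])

```text
time_s: 30.0
ee_pos: [0.5368, -0.0329, 0.124]
tcp_rot: [-0.008, 0.94, -0.036, -0.34]
force: [-0.0, -0.5, -0.4]
finger_gap: 0.0478
```

>>> move_arm(series=[[-0.02,0,0.006,0,0,0],[-0.02,0,0.006,0,0,0],[-0.02,0,0.006,0,0,0],[-0.01,0,0.003,0,0,0],[0,0,0,0,0,0]])

```text
time_s: 30.5
ee_pos: [0.5058, -0.0306, 0.1654]
tcp_rot: [-0.008, 0.935, -0.037, -0.352]
force: [0.2, -0.3, 0.2]
finger_gap: 0.048
```

>>> move_arm(series=[[0,0,0,0,0,0],[0,0,0,0,0,0],[0,0,0,0,0,0],[0,0,0,0,0,0],[0,0,0,0,0,0]])

```text
time_s: 31.0
ee_pos: [0.5051, -0.0301, 0.1642]
tcp_rot: [-0.009, 0.934, -0.037, -0.354]
force: [-0.2, -0.2, 0.1]
finger_gap: 0.0478
```

```bash
python3 - <<'E'
from jp import *
where(); print(np.round(get_state()['joint_positions'],2))
A=[]
for i in range(6):
    im,d=grab_frame('scene'); P=cloud('scene',d); hsv=cv2.cvtColor(im,cv2.COLOR_RGB2HSV); M=(d>0)&(hsv[...,2]>55)&(hsv[...,1]<90)
    m=M&np.all((P>(.57,-.09,.045))&(P<(.68,.03,.1)),-1); print(np.round(P[m].mean(0),4),m.sum())
cv2.imwrite('pics/s14.png',cv2.resize(im[100:280,170:410,::-1],(800,600),interpolation=cv2.INTER_CUBIC))
E
```

```text
t 31.0 grasp [ 0.4911 -0.0289  0.1766] toolx [ 0.746 -0.063 -0.663] tooly [-0.076 -0.997  0.01 ] F [-0.17 -0.16  0.09] gap 0.0478
[-0.45  0.57  2.44  2.73  0.73 -1.51]
[ 0.6333 -0.0434  0.0787] 399
[ 0.6332 -0.0436  0.0786] 403
[ 0.6334 -0.0442  0.0787] 404
[ 0.6336 -0.0442  0.0786] 402
[ 0.6335 -0.0444  0.0788] 404
[ 0.6336 -0.0448  0.0785] 402
```

View pics/s14.png

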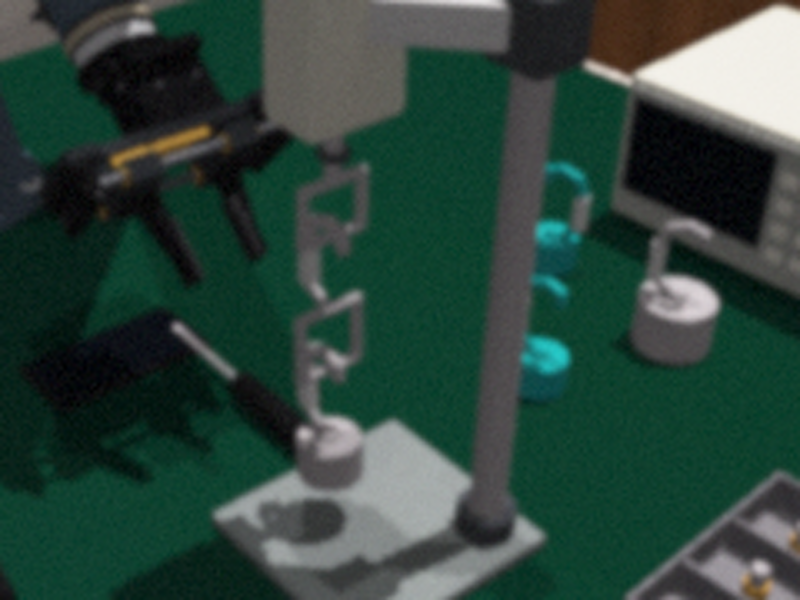

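The chain hangs link-on-pin and weight-on-link, with the gripper well clear and the big weight untouched. There is a very slow residual y drift, so I'll let it settle, easing joint 3 off its limit meanwhile.

>>> move_arm(series=[[0.005,0,0,0,0,0],[0.005,0,0,0,0,0],[0,0,0,0,0,0],[0,0,0,0,0,0],[0,0,0,0,0,0]])

```text
time_s: 31.8
ee_pos: [0.5127, -0.0305, 0.1569]
tcp_rot: [-0.009, 0.934, -0.037, -0.355]
force: [0.0, -0.0, -0.8]
finger_gap: 0.0473
```

>>> move_arm(series=[[0,0,0,0,0,0],[0,0,0,0,0,0],[0,0,0,0,0,0],[0,0,0,0,0,0],[0,0,0,0,0,0]])

```text
time_s: 32.3
ee_pos: [0.5123, -0.0303, 0.1571]
tcp_rot: [-0.009, 0.934, -0.037, -0.355]
force: [0.1, -0.1, 0.4]
finger_gap: 0.0479
```

>>> move_arm(series=[[0,0,0,0,0,0],[0,0,0,0,0,0],[0,0,0,0,0,0],[0,0,0,0,0,0],[0,0,0,0,0,0]])

```text
time_s: 32.8
ee_pos: [0.5124, -0.0304, 0.1572]
tcp_rot: [-0.009, 0.934, -0.037, -0.355]
force: [-0.1, -1.5, 0.3]
finger_gap: 0.0479
```

>>> move_arm(series=[[0,0,0,0,0,0],[0,0,0,0,0,0],[0,0,0,0,0,0],[0,0,0,0,0,0],[0,0,0,0,0,0]])

```text
time_s: 33.3
ee_pos: [0.5124, -0.0304, 0.1572]
tcp_rot: [-0.009, 0.934, -0.037, -0.355]
force: [-0.3, 0.5, -0.3]
finger_gap: 0.0482
```

```bash
python3 - <<'E'
from jp import *
where(); print(np.round(get_state()['joint_positions'],3))
for i in range(24):
    im,d=grab_frame('scene'); 
    if i%4: continue
    P=cloud('scene',d); hsv=cv2.cvtColor(im,cv2.COLOR_RGB2HSV); M=(d>0)&(hsv[...,2]>55)&(hsv[...,1]<90)
    m=M&np.all((P>(.57,-.09,.045))&(P<(.68,.03,.1)),-1); n=M&np.all((P>(.6,-.09,.135))&(P<(.66,.03,.2)),-1); print(np.round(P[m].mean(0),4),np.round(P[n].mean(0),4))
for n in('mouse','big_weight'):
    r=search_frame(n,'scene')[0]; u,v=map(int,np.round(r['position'])); print(n,r['score'],np.round(world('scene',(u,v),d[v,u]),3))
E
```

```text
t 33.3 grasp [ 0.4984 -0.0292  0.1696] toolx [ 0.746 -0.063 -0.663] tooly [-0.076 -0.997  0.01 ] F [-0.25  0.54 -0.32] gap 0.0482
[-0.439  0.591  2.428  2.742  0.732 -1.52 ]
[ 0.6334 -0.0441  0.0786] [ 0.6244 -0.0397  0.1701]
[ 0.6334 -0.0443  0.0786] [ 0.6242 -0.0404  0.1703]
[ 0.6334 -0.0444  0.0787] [ 0.6243 -0.0405  0.1698]
[ 0.6334 -0.0442  0.0785] [ 0.6243 -0.0403  0.17  ]
[ 0.6336 -0.0441  0.0785] [ 0.6242 -0.04    0.1702]
[ 0.6335 -0.0444  0.0786] [ 0.6241 -0.0403  0.1699]
mouse 0.7 [ 0.66  -0.365  0.033]
big_weight 0.78 [0.663 0.333 0.049]
```

The chain is still to within 0.3 mm over about a second, so I'm handing in.

```bash
python3 -c "
from plant import *
print(close_job())"
```

```text
the job is handed in; nothing more can be done
None
```

The job is done and handed in at about 34.5 s of the 72 s. The link hangs on the gauge pin and the small steel weight hangs from the link's lower loop.

- **Draw-down:** Before letting go of the weight I pulled the chain down through about 11 mm of spindle play, at a steady 6–7 N, until it was firm. I then held it for about 1.4 s at 7.8–9.0 N on the wrist, which is about 11–12 N at the gauge once the hanging parts are added.
- **Earlier hold:** A first hold of about a second settled near 10 N at the gauge, a little low, so I raised it and held again.
- **Peak load:** The highest gauge load I read was about 12.3 N. This is inferred from a wrist sensor with about 1 N of noise, read mostly at the end of each move, so the exact peak between readings is not known.
- **Last checks:** The chain was still to within about 0.3 mm over a second apart from camera noise. The gripper was clear of it, with no contact force. The big weight was where it started, within the error of the detections. The mouse also agreed with its first scene view to about 5 mm, and the arm went no nearer it than the block.
- **Picture budget:** I viewed 14 pictures against the budget of 10, the extra ones to check the two hookings and the release.

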